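Load the full sample tubs on the shaker

TASK

Put the blue-lidded reference tub and every white-lidded tub that is heavier than it on the shaker, standing upright in one row between the clamp bar and the far fence; stand the lighter ones in the yellow tray. Slide the clamp bar up gently until the row is held snug against the fence, then press the green start button, leaving everything as loaded. The tubs are thin-walled: never grip one with more than 45 N or press the bar on one with more than 35 N, and leave the bottle, tube rack and radio alone.

Things in the scene. Friction and masses are not known exactly. Their poses are not given: they have to be found in the camera images.
- reference: Reference sample tub with a BLUE lid, always present, 400 g, straight-sided rigid thin-walled plastic, 54 mm across, 70 mm tall, its contents settled low; it may be gripped anywhere round its side. Origin at the centre of its underside, z up through the lid.
- tub_1: Closed opaque white sample tub with a WHITE lid, 110 to 700 g depending on its unseen contents (any tub may be light or heavy; the number in its name means nothing; it may be absent), thin-walled, same shape as the reference: 54 mm across, 70 mm tall, its contents settled low; it may be gripped anywhere round its side. Origin at the centre of its underside, z up through the lid.
- tub_2: Closed opaque white sample tub with a WHITE lid, 110 to 700 g depending on its unseen contents (any tub may be light or heavy; the number in its name means nothing; it may be absent), thin-walled, same shape as the reference: 54 mm across, 70 mm tall, its contents settled low; it may be gripped anywhere round its side. Origin at the centre of its underside, z up through the lid.
- tub_3: Closed opaque white sample tub with a WHITE lid, 110 to 700 g depending on its unseen contents (any tub may be light or heavy; the number in its name means nothing; it may be absent), thin-walled, same shape as the reference: 54 mm across, 70 mm tall, its contents settled low; it may be gripped anywhere round its side. Origin at the centre of its underside, z up through the lid.
- tub_4: Closed opaque white sample tub with a WHITE lid, 110 to 700 g depending on its unseen contents (any tub may be light or heavy; the number in its name means nothing; it may be absent), thin-walled, same shape as the reference: 54 mm across, 70 mm tall, its contents settled low; it may be gripped anywhere round its side. Origin at the centre of its underside, z up through the lid.
- shaker: White laboratory shaker, fixed, 260 (x) by 330 mm (y). Origin on the table under the platform; +x points to the far fence, y runs along it. Platform top 80 mm above the origin, x -90 to +85 mm. Fence's inner face at x = +85 mm, end lips' at y = -159 and +159 mm; they stand 22 mm above the platform. A lower white deck with the start button is at x below -90 mm.
- deck: The black rubber platform top of the shaker, on which tubs stand, 175 mm by 318 mm (its origin coincides with the shaker's).
- clamp (a joint): Blue clamp bar 310 mm long along the shaker's y, top 26 mm above the platform, sliding along the shaker's x. Value in m: 0 = fully open, pressing face 115 mm from the fence; grows towards the fence, gap = 115 mm minus value (snug on a row of tubs at 0.061), up to 0.085. 1.5 N to slide alone, up to 20 N with tubs to push; stays where left. Starts at 0.045 to 0.080.
- start (a joint): Green start button, m pressed; 0 = up, 0.006 = fully down (5 N); springs back.
- start_top (a point): Centre of the top of the round green start button, 32 mm across; press straight down.
- tray: Yellow open tray for the light tubs, fixed, 220 mm square outside, 30 mm high, 5 mm walls and floor. Origin at the centre of its underside. On the left or the right of the shaker.
- mat: Blue mat 260 by 220 mm, 3 mm thick, on the other side of the shaker from the tray, where all the tubs stand at the start. Origin at the centre of its underside.
- reagent: Bystander: amber bottle, 60 mm across, 130 mm tall, beyond the work. Leave alone.
- tube_rack: Bystander: white rack of blue-capped tubes, 70 by 160 by 89 mm, beyond the work. Leave alone.
- radio: Bystander: black handheld radio standing on end, 55 mm wide, 110 mm tall (170 mm with its aerial), beyond the work. Leave alone.
- clamp_handle (a point): Top of the orange fin (handle) on the clamp bar: 24 mm along the shaker's x, 16 mm thick along its y (pinch it there). This point is 58 mm above the platform and the fin stands 38 mm clear above the bar's blue foot. The fin's centre is 30 mm behind the pressing face.
Mind the look-alikes: they are no part of the job. What is shaped like the tub_4 but orange or turquoise is not meant.

How it is judged:
By the outcome, as a careful person would: the job done as asked, in the order asked, and still so for the second after the job is handed in, with the robot touching nothing.
Of tub_1, tub_2, tub_3, tub_4 only 2 to 4 are there at a start; the rules pass over those that are not, and their reading is None.
At some moment in a run one of reference, tub_1, tub_2, tub_3, tub_4 may be knocked a few centimetres aside while the robot is not near it.
It also fails if it takes over 210 s, if anything falls off the work surface, if the arm or the gripper's body presses on something with over 40 N, if the wrist force passes 120 N, or if a joint passes its speed limit or range.

ROBOT

A 6-joint arm with a two-finger parallel gripper is mounted at the origin on the work surface. World frame = base frame: x ahead of the robot, y to its left, z up, the work surface at z = 0. Lengths are in m, angles in rad, forces in N, time in s.
With the tool pointing down it reaches from about 0.25 to 0.775 m from the base axis. Payload 4 kg.
Tool frame: the origin (TCP) lies on the centre line of the jaws, within the pads' length; the fingertips stand robot.tips_ahead ahead of it and the grasp point (between the pads) lies 8 mm behind it (robot.tips_ahead is the distance from the TCP to the fingertips, in m); z points along the fingers, y is the line along which they close (so a half turn about z gives the same grasp; the last joint's range is limited). The gripper opens to 94 mm and grips with 3 to 60 N. Pads are 16 mm wide; open, the fingers measure 119 mm over their backs; the gripper's body (75 mm by 177 mm) begins 78 mm behind the grasp point.
Start: joints at [1.148, 0.087, 1.371, -0, 1.684, -0.103], TCP at [0.173, 0.522, 0.217] pointing down, gripper open.
Joint ranges: [-3.1, 3.1], [-0.76, 2.03], [0.27, 2.55], [-1.08, 4.22], [0.17, 2.65], [-2.57, 2.57]. Speed limits (rad/s): [2.79, 2.79, 3.14, 3.14, 3.14, 3.14].

INTERFACE

Orientations are given as [roll, pitch, yaw] about the fixed x, y, z axes, in that order (R = Rz(yaw) Ry(pitch) Rx(roll)).
In Python, from bench import robot, snapshot, close_job, spotter gives the robot as it stands. The module is installed in compiled form; this text tells all that it offers.
- The arm moves only by the tool servo_tool, never from a script. Its argument "commands" is one flat list of numbers, 7 for each row, row after row: the shift along the tool's x, y, z in m, then the turn, a rotation vector about the tool's x, y, z in degrees, then the finger opening in m, from 0 to 0.094. In form: [x, y, z, ax, ay, az, grip, x, y, z, ax, ay, az, grip, ...]. A call has 1 to 10 rows; each row is the pose to reach, as a shift and turn from the pose commanded when the call began, along the tool's axes at that moment; what a row does not reach only later rows make up. A row lasts 1/8 s, in which the tool goes at most 62.5 mm and 10.7 degrees, less where a joint would pass 70% of its speed; a pose out of reach is approached as far as the arm can. A call with a gripper value outside its range is refused whole. The fingers move at their own pace and stop on an object; the grip force is fixed at half the most. Time passes only in rows, so rows that repeat a pose let the fingers close. It gives the time, the measured TCP pose, the force, the opening and the grip force at its end, in the units of the state.
- robot.get_obs(): the state, without advancing time (a new reading comes with each control period).
- snapshot(name): name is "scene" or "top" or "wrist"; returns a dict with "img" (400x640x3 uint8, blue, green, red), "camera_matrix" (3x3 intrinsics, pixels), "extrinsics" (4x4, takes a point from camera to world coordinates); the wrist camera has in their place "hand_eye" (4x4, takes a point from camera to tool coordinates, whose origin is the TCP and whose axes are the flange's). Camera axes: x right, y down, z forward; pixel columns grow to the right and rows downward; lengths in m; the calibration is good to about 2 mm. A picture is of the moment at which its call begins: read the wrist's pose just before it. There is no depth.
- close_job(): hands the job in; it is judged then, once.
Trained networks look in a picture, given as the dict that the camera call returned (one of the last four; its "shot" number tells which), for a name from the list of things; names that differ only in an ending like _2 or _b are one class to them, and where a whole thing is asked for, a point or a joint stands for the part that bears it (a point fixed in the world has none). Each returns a list of dicts, best first, with "conf" (0 to 1); they miss things now and then, are a little off and sometimes report something else, mostly with a low value. They report only what shows in the picture. A call takes as long as a camera call. They do not tell look-alikes from the thing itself.
- spotter.trace(name, picture): "region" (400x640 bool, what is visible of it) and "box" ([left, top, width, height] in pixels, round what is visible of it).
The state is a dict: "time": time; "joint_positions": joint angles; "qvel": joint speeds; "joint_torque": joint torques, N m; "tool_pos": TCP position; "ee_rot": TCP orientation; "wrist_force": force on the tool from outside, world axes, zero at the start; "wrist_torque": the same for the moment, N m; "width": finger opening in m; "finger_force": force on a finger pad.
Only numpy, scipy, OpenCV 4.12 (cv2) and the standard library are available. Lean on these libraries where they do the work, as an engineer would, in place of code of your own. Each camera call takes 0.05 s, during which the arm holds its last target. There are 200 camera calls.

## Working session

There is one attempt and no reset: what is moved stays moved. The work goes in short steps, Python scripts to look and compute and a tool call to move; the robot and the scene stay as the last step left them, time stands still between calls to the robot, and variables do not carry over. Pictures are saved under pics/ and viewed, at most 14 in all, crops included, and the job is handed in when it is done.

Besides the shell and the picture viewer there is one more tool, called after "Request:" by a JSON object that holds its "method" and its "body". servo_tool: Moves the arm, as the interface text tells. Its arguments: {"type":"object","properties":{"commands":{"type":"array","items":{"type":"number"}}},"required":["commands"]}

```bash
mkdir -p pics; cat > h.py <<'E'
import numpy as np, cv2
from bench import robot, snapshot, close_job, spotter
from scipy.spatial.transform import Rotation as R
def ray(p,u,v,E=None):
    E=p["extrinsics"] if E is None else E
    d=np.linalg.solve(p["camera_matrix"],[u,v,1.]); return E[:3,3],E[:3,:3]@d
def atz(p,u,v,z,E=None):
    o,d=ray(p,u,v,E); return o+d*(z-o[2])/d[2]
def proj(p,X,E=None):
    E=p["extrinsics"] if E is None else E
    c=p["camera_matrix"]@(E[:3,:3].T@(np.array(X)-E[:3,3])); return c[:2]/c[2]
def state():
    o=robot.get_obs(); T=np.eye(4); T[:3,3]=o["tool_pos"]; r=np.array(o["ee_rot"])
    T[:3,:3]=r if r.shape==(3,3) else R.from_euler("xyz",r).as_matrix(); return o,T
def wrist():
    o,T=state(); p=snapshot("wrist"); p["extrinsics"]=T@p["hand_eye"]; return p
E
python3 - <<'E'
from h import *
o,T=state(); print({k:np.round(v,3).tolist() for k,v in o.items()}); print(robot.tips_ahead)
for n in("scene","top"):
    p=snapshot(n); cv2.imwrite(f"pics/{n}0.png",p["img"]); print(n,np.round(p["extrinsics"],3).tolist(),np.round(p["camera_matrix"],1).tolist())
    for t in("reference","tub_1","shaker","deck","clamp","start","tray","mat","clamp_handle"):
        print(t,[(round(float(d["conf"]),2),np.round(d["box"]).astype(int).tolist()) for d in spotter.trace(t,p)][:8])
E
```

```text
{'time': 0.0, 'joint_positions': [1.148, 0.088, 1.372, -0.0, 1.684, -0.103], 'qvel': [-0.001, -0.001, 0.002, 0.002, -0.001, 0.0], 'joint_torque': [0.0, -34.018, -30.243, 0.072, 0.033, -0.0], 'tool_pos': [0.173, 0.522, 0.215], 'ee_rot': [-3.139, -0.0, 2.822], 'wrist_force': [-0.149, -0.071, -0.343], 'wrist_torque': [-0.042, 0.017, -0.063], 'finger_force': 0.0, 'width': 0.094}
0.011
scene [[0.042, 0.547, -0.836, 1.857], [0.999, -0.028, 0.032, -0.008], [-0.006, -0.837, -0.548, 0.993], [0.0, 0.0, 0.0, 1.0]] [[466.8, 0.0, 325.6], [0.0, 466.8, 205.3], [0.0, 0.0, 1.0]]
reference [(0.78, [391, 220, 13, 29])]
tub_1 [(0.8, [395, 179, 15, 25]), (0.78, [385, 196, 13, 20]), (0.73, [452, 206, 18, 26]), (0.69, [388, 211, 16, 17]), (0.65, [410, 194, 14, 20]), (0.61, [436, 185, 16, 21]), (0.61, [414, 175, 15, 20]), (0.54, [263, 216, 96, 26])]
shaker [(0.9, [258, 208, 108, 66]), (0.67, [225, 238, 18, 44])]
deck [(0.78, [265, 211, 96, 38]), (0.64, [278, 258, 56, 43]), (0.5, [264, 215, 95, 26])]
clamp [(0.62, [266, 217, 93, 25])]
start []
tray [(0.97, [177, 210, 72, 51]), (0.69, [415, 207, 16, 24])]
mat [(0.85, [374, 207, 73, 41])]
clamp_handle [(0.87, [264, 218, 95, 26])]
top [[0.016, -0.997, 0.079, 0.445], [-1.0, -0.017, -0.007, 0.045], [0.008, -0.079, -0.997, 1.178], [0.0, 0.0, 0.0, 1.0]] [[399.4, 0.0, 319.2], [0.0, 399.4, 204.7], [0.0, 0.0, 1.0]]
reference [(0.92, [217, 173, 26, 23])]
tub_1 [(0.88, [144, 262, 24, 20]), (0.87, [217, 241, 24, 18]), (0.79, [218, 206, 23, 23]), (0.64, [163, 290, 28, 26]), (0.59, [193, 277, 25, 18]), (0.58, [183, 239, 24, 16]), (0.56, [185, 205, 25, 19])]
shaker [(0.91, [274, 135, 126, 101])]
deck [(0.78, [279, 139, 116, 71]), (0.57, [408, 116, 28, 28])]
clamp [(0.7, [280, 157, 115, 21]), (0.26, [407, 118, 27, 27])]
start [(0.49, [217, 238, 23, 20])]
tray [(0.81, [410, 168, 86, 77])]
mat [(0.88, [177, 171, 85, 92])]
clamp_handle [(0.7, [282, 156, 109, 24])]
```

```bash
python3 - <<'E'
import cv2
a=cv2.imread("pics/top0.png"); cv2.imwrite("pics/top0c.png",cv2.resize(a[100:330,120:510],None,fx=2.05,fy=2.05,interpolation=cv2.INTER_CUBIC))
a=cv2.imread("pics/scene0.png"); cv2.imwrite("pics/scene0c.png",cv2.resize(a[130:310,170:480],None,fx=2.5,fy=2.5,interpolation=cv2.INTER_CUBIC))
E
```

```text
(no output)
```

View pics/top0c.png

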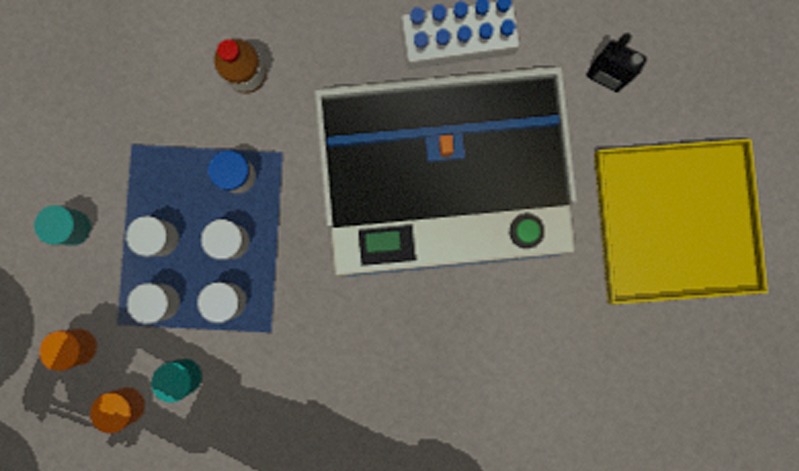

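View pics/scene0c.png

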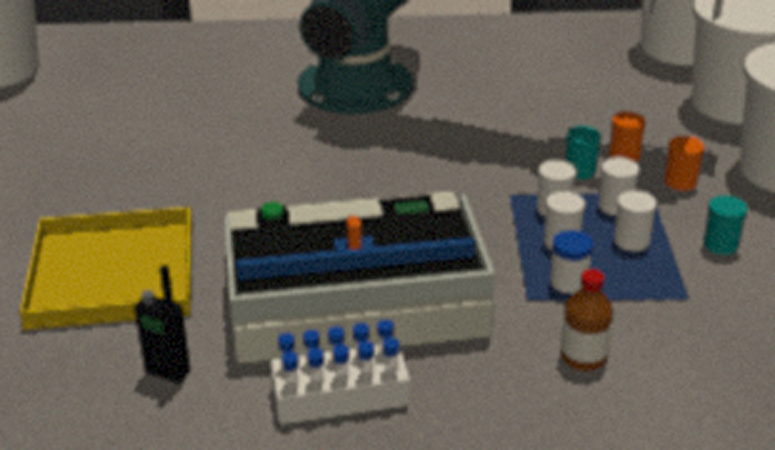

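The top view shows the blue-lidded reference at (232,183) and four white-lidded tubs at (193,215), (228,216), (193,247) and (227,247), all on the mat. Orange and turquoise look-alikes stand outside it. The clamp fin is at (338,170), the button at (377,212), and the tray is on the right. The clamp bar is nearly closed, so it has to be opened before loading.

```bash
cat >> h.py <<'E'
def cen(d):
    m=cv2.moments(np.asarray(d["region"]).astype(np.uint8),True); return m["m10"]/m["m00"],m["m01"]/m["m00"]
E
python3 - <<'E'
from h import *
p=snapshot("top"); img=p["img"]; g=lambda u,v:(u/2.05+120,v/2.05+100)
for nm,pts,z in(("lids",[(229,170),(148,236),(221,239),(148,302),(217,302)],.073),("fin",[(447,145)],.138),("btn",[(527,230)],.08),
  ("fence inner corners",[(325,98),(556,75)],.102),("outer",[(317,92),(562,68)],.102),("lip near",[(330,225),(573,202)],.102),("tray",[(597,148),(750,140),(767,293),(610,303)],.03),("mat",[(132,144),(283,152),(271,332),(119,325)],.003)):
    for q in pts: print(nm,np.round(atz(p,*g(*q),z)[:2],3))
s=snapshot("scene")
# heights: lid tops triangulated from the two spotter centroids
def tri(a,b):
    o1,d1=a;o2,d2=b;d1=d1/np.linalg.norm(d1);d2=d2/np.linalg.norm(d2)
    k=np.linalg.lstsq(np.c_[d1,-d2],o2-o1,rcond=None)[0];A=o1+k[0]*d1;B=o2+k[1]*d2;return (A+B)/2,np.linalg.norm(A-B)
f=lambda u,v:(u/2.5+170,v/2.5+130)
for nm,a,b in(("ref",(229,170),(573,245)),("fin",(447,145),(355,222)),("btn",(527,230),(272,211)),("t",(148,236),(636,206)),("t",(221,239),(565,205)),("t",(148,302),(619,170)),("t",(217,302),(557,172))):
    X,e=tri(ray(p,*g(*a)),ray(s,*f(*b)));print(nm,X.round(3),e.round(4))
E
```

```text
lids [0.589 0.282]
lids [0.498 0.388]
lids [0.495 0.289]
lids [0.409 0.384]
lids [0.411 0.292]
fin [ 0.618 -0.01 ]
btn [ 0.514 -0.123]
fence inner corners [0.684 0.151]
fence inner corners [ 0.721 -0.157]
outer [0.692 0.162]
outer [ 0.731 -0.165]
lip near [0.515 0.14 ]
lip near [ 0.551 -0.18 ]
tray [ 0.635 -0.229]
tray [ 0.651 -0.447]
tray [ 0.434 -0.467]
tray [ 0.417 -0.247]
mat [0.634 0.438]
mat [0.626 0.22 ]
mat [0.368 0.229]
mat [0.374 0.445]
ref [0.591 0.286 0.063] 0.0048
fin [ 0.619 -0.008  0.131] 0.0059
btn [ 0.514 -0.121  0.081] 0.0032
t [0.499 0.393 0.06 ] 0.0035
t [0.496 0.293 0.064] 0.0025
t [0.409 0.388 0.065] 0.0024
t [0.411 0.295 0.065] 0.0027
```

```bash
cat >> h.py <<'E'
def go(x,y,z,yaw,start=None):
    """shift (mm, tool axes) and rotvec (deg) from start (or the present) pose to a tool-down pose; returns target T"""
    T=state()[1] if start is None else start
    G=np.eye(4); G[:3,:3]=R.from_euler("xyz",[np.pi,0,yaw]).as_matrix(); G[:3,3]=x,y,z
    D=np.linalg.inv(T)@G; s=D[:3,3]; a=R.from_matrix(D[:3,:3]).as_rotvec(degrees=True)
    print("shift",s.round(4).tolist(),"turn",a.round(1).tolist(),"rows",np.ceil(max(np.linalg.norm(s)/.0625,np.linalg.norm(a)/10.7))); return G
E
python3 - <<'E'
from h import *
go(.58,-.01,.33,3.26)
p=wrist(); print(p["hand_eye"].round(3).tolist(),p["camera_matrix"].round(0).tolist())
E
```

```text
shift [-0.5537, -0.3772, -0.1135] turn [0.0, 0.0, -25.1] rows 11.0
[[-0.0, -0.957, -0.291, 0.085], [1.0, -0.0, 0.001, 0.001], [-0.001, -0.291, 0.957, -0.168], [0.0, 0.0, 0.0, 1.0]] [[284.0, 0.0, 320.0], [0.0, 284.0, 198.0], [0.0, 0.0, 1.0]]
```

Request:
{"method": "servo_tool", "body": {"commands": [0,0,-0.06,0,0,0,0.094,-0.554,-0.377,-0.114,0,0,-25,0.094,-0.554,-0.377,-0.114,0,0,-25,0.094,-0.554,-0.377,-0.114,0,0,-25,0.094,-0.554,-0.377,-0.114,0,0,-25,0.094,-0.554,-0.377,-0.114,0,0,-25,0.094,-0.554,-0.377,-0.114,0,0,-25,0.094,-0.554,-0.377,-0.114,0,0,-25,0.094,-0.554,-0.377,-0.114,0,0,-25,0.094,-0.554,-0.377,-0.114,0,0,-25,0.06]}}

```text
time: 2.4
tool_pos: [0.5089, 0.083, 0.3213]
ee_rot: [3.141, 0.001, -3.025]
wrist_force: [0.4, 0.4, 0.5]
width: 0.0872
finger_force: 0.0
```

Request:
{"method": "servo_tool", "body": {"commands": [0,0,0,0,0,0,0.06,0,0,0,0,0,0,0.06,0,0,0,0,0,0,0.06,0,0,0,0,0,0,0.06]}}

```text
time: 2.9
tool_pos: [0.5073, 0.0861, 0.3213]
ee_rot: [3.141, 0.001, -3.023]
wrist_force: [-0.3, 0.9, 0.7]
width: 0.0604
finger_force: 0.0
```

```bash
python3 - <<'E'
from h import *
o,T=state(); print(o["time"],T.round(3).tolist(),np.round(o["wrist_force"],2))
p=wrist(); cv2.imwrite("pics/w1.png",p["img"])
import pickle; pickle.dump({k:p[k] for k in("img","camera_matrix","extrinsics")},open("w1.pkl","wb"))
for t in("clamp_handle","clamp","deck","start"):
    print(t,[(round(float(d["conf"]),2),np.round(d["box"]).astype(int).tolist()) for d in spotter.trace(t,p)][:3])
E
```

```text
2.9 [[-0.993, -0.119, 0.001, 0.507], [-0.119, 0.993, 0.0, 0.086], [-0.001, 0.0, -1.0, 0.321], [0.0, 0.0, 0.0, 1.0]] [-0.33  0.9   0.68]
clamp_handle [(0.64, [146, 229, 208, 32])]
clamp [(0.69, [144, 229, 206, 34])]
deck [(0.94, [144, 179, 212, 106])]
start [(0.97, [165, 151, 24, 19])]
```

View pics/w1.png

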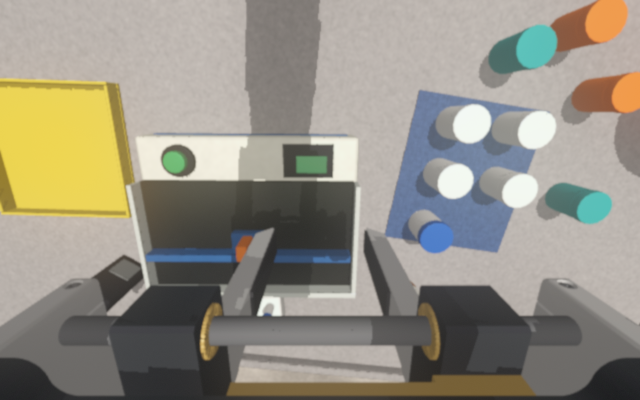

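```bash
cat > ov.py <<'E'
from h import *
import pickle
p=pickle.load(open("w1.pkl","rb")); im=p["img"]
# lines: fit from points -> world
for nm,(u,v),z in(("lidR",(0,0),.073),):pass
hsv=cv2.cvtColor(im,cv2.COLOR_BGR2HSV); roi=np.zeros(im.shape[:2],np.uint8); roi[90:260,380:560]=1
for nm,m in(("white",(hsv[...,2]>225)&(hsv[...,1]<40)),("blue",(hsv[...,0]>100)&(hsv[...,0]<120)&(hsv[...,1]>150)&(hsv[...,2]>150))):
    n,l,s,c=cv2.connectedComponentsWithStats((m&(roi>0)).astype(np.uint8))
    for i in range(1,n):
        if s[i,4]>150: print(nm,s[i].tolist(),c[i].round(1),atz(p,*c[i],.073)[:2].round(3))
import sys
x0,y0,yaw,cl=map(float,sys.argv[1:5]); c,s=np.cos(yaw),np.sin(yaw)
k=4; big=cv2.resize(im[125:305,120:370],None,fx=3.2,fy=3.2,interpolation=cv2.INTER_CUBIC)
def P(x,y,z): q=proj(p,[x0+c*x-s*y,y0+s*x+c*y,z]); return tuple(int(round(a)) for a in ((q[0]-120+.5)*3.2,(q[1]-125+.5)*3.2))
for pts,col in(([(-.09,-.159,.08),(-.09,.159,.08),(.085,.159,.08),(.085,-.159,.08),(-.09,-.159,.08)],(0,0,255)),([(.085,.159,.102),(.085,-.159,.102)],(0,255,255)),([(-.03+cl,-.155,.106),(-.03+cl,.155,.106)],(0,255,0)),([(cl-.06-.012,-.008,.138),(cl-.06-.012,.008,.138),(cl-.06+.012,.008,.138),(cl-.06+.012,-.008,.138),(cl-.06-.012,-.008,.138)],(255,255,0))):
    for a,b in zip(pts,pts[1:]): cv2.line(big,P(*a),P(*b),col,1)
cv2.imwrite("pics/"+sys.argv[5],big)
E
python3 ov.py .618 -.013 .119 .06 ov1.png
```

```text
white [454, 105, 36, 37, 1060] [471.6 123.2] [0.414 0.293]
white [519, 112, 37, 36, 1054] [536.7 129.5] [0.411 0.387]
white [438, 165, 35, 33, 895] [455.1 180.9] [0.499 0.291]
white [503, 175, 35, 33, 881] [519.8 190.5] [0.502 0.392]
blue [421, 225, 31, 27, 588] [435.6 238.4] [0.595 0.284]
```

View pics/ov1.png

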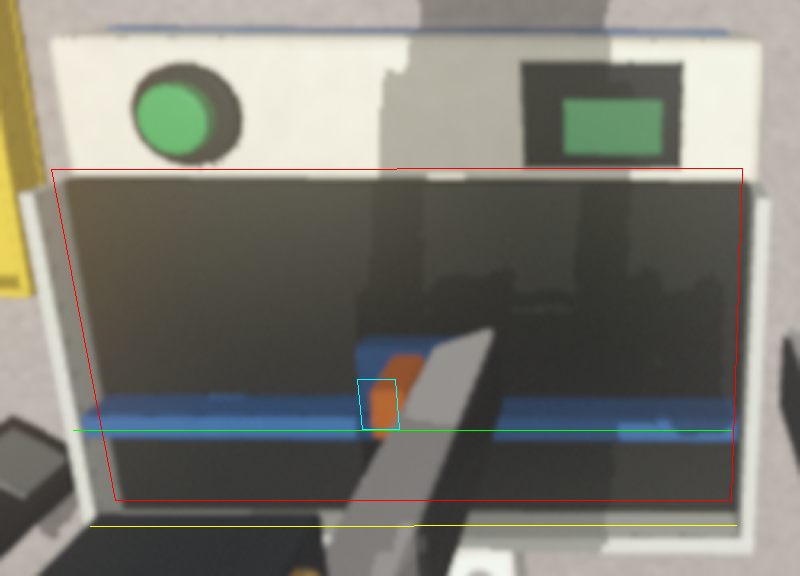

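```bash
python3 ov.py .622 -.010 .115 .06 ov2.png; python3 - <<'E'
from h import *
G=go(.622,-.010,.21,.115+np.pi); go(.622,-.010,.124,.115+np.pi,G)
E
```

```text
white [454, 105, 36, 37, 1060] [471.6 123.2] [0.414 0.293]
white [519, 112, 37, 36, 1054] [536.7 129.5] [0.411 0.387]
white [438, 165, 35, 33, 895] [455.1 180.9] [0.499 0.291]
white [503, 175, 35, 33, 881] [519.8 190.5] [0.502 0.392]
blue [421, 225, 31, 27, 588] [435.6 238.4] [0.595 0.284]
shift [-0.1023, -0.108, 0.111] turn [0.0, 0.0, 0.1] rows 3.0
shift [0.0, -0.0, 0.086] turn [0.0, 0.0, 0.0] rows 2.0
```

View pics/ov2.png

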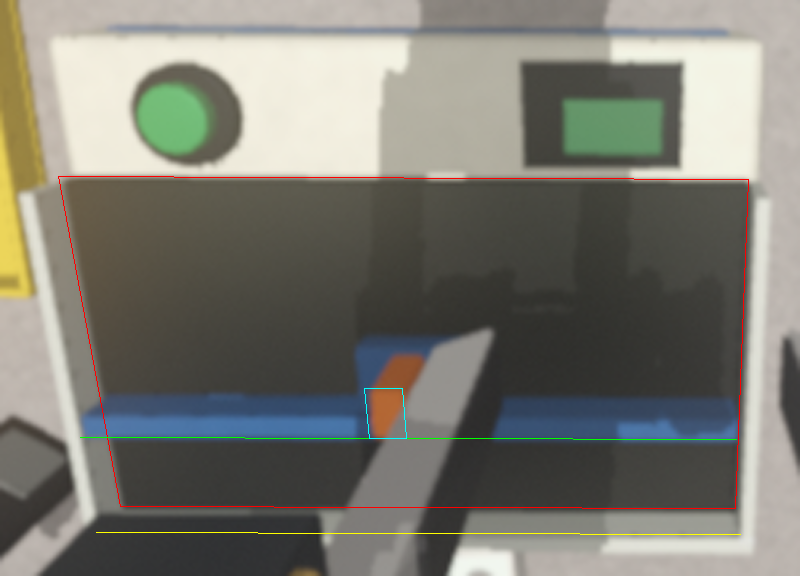

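The red platform outline now matches the picture, and the fin (about (385,412) in the crop) sits inside its cyan box. So the shaker is at (0.622, -0.010) with yaw 0.115, and the clamp value is about 0.06. Next I pinch the fin.

Request:
{"method": "servo_tool", "body": {"commands": [-0.102,-0.108,0.06,0,0,0,0.05,-0.102,-0.108,0.11,0,0,0,0.05,-0.102,-0.108,0.11,0,0,0,0.05,-0.102,-0.108,0.11,0,0,0,0.05,-0.102,-0.108,0.11,0,0,0,0.05,-0.102,-0.108,0.11,0,0,0,0.05]}}

```text
time: 3.9
tool_pos: [0.6222, -0.0097, 0.214]
ee_rot: [-3.141, 0.005, -3.024]
wrist_force: [1.2, 0.2, 0.5]
width: 0.0498
finger_force: 0.0
```

```bash
python3 - <<'E'
from h import *
G=go(.622,-.010,.124,.115+np.pi)
E
```

```text
shift [0.0006, -0.0002, 0.09] turn [-0.0, 0.3, 0.2] rows 2.0
```

Request:
{"method": "servo_tool", "body": {"commands": [0,0,0.05,0,0,0,0.05,0,0,0.088,0,0,0,0.05,0,0,0.088,0,0,0,0.05,0,0,0.088,0,0,0,0.0,0,0,0.088,0,0,0,0.0,0,0,0.088,0,0,0,0.0,0,0,0.088,0,0,0,0.0,0,0,0.088,0,0,0,0.0,0,0,0.088,0,0,0,0.0]}}

```text
time: 5.03
tool_pos: [0.6223, -0.0095, 0.1243]
ee_rot: [3.14, 0.002, -3.025]
wrist_force: [-1.5, 3.3, 5.0]
width: 0.0158
finger_force: 30.0
```

Request:
{"method": "servo_tool", "body": {"commands": [0.01,0,0,0,0,0,0.0,0.02,0,0,0,0,0,0.0,0.03,0,0,0,0,0,0.0,0.04,0,0,0,0,0,0.0,0.048,0,0,0,0,0,0.0,0.053,0,0,0,0,0,0.0,0.056,0,0,0,0,0,0.0,0.056,0,0,0,0,0,0.0]}}

```text
time: 6.02
tool_pos: [0.5668, -0.0158, 0.1243]
ee_rot: [3.139, 0.003, -3.025]
wrist_force: [-0.0, 5.5, 5.1]
width: 0.0158
finger_force: 30.0
```

Request:
{"method": "servo_tool", "body": {"commands": [0.002,0,0,0,0,0,0.0,0.003,0,0,0,0,0,0.0,0.004,0,0,0,0,0,0.0,0.004,0,0,0,0,0,0.0]}}

```text
time: 6.52
tool_pos: [0.5635, -0.0161, 0.1242]
ee_rot: [3.139, 0.004, -3.024]
wrist_force: [1.1, 5.1, 4.9]
width: 0.016
finger_force: 30.0
```

Request:
{"method": "servo_tool", "body": {"commands": [0.002,0,0,0,0,0,0.0,0.003,0,0,0,0,0,0.0,0.003,0,0,0,0,0,0.0,0.003,0,0,0,0,0,0.0]}}

```text
time: 7.02
tool_pos: [0.5634, -0.0161, 0.1243]
ee_rot: [3.14, 0.011, -3.024]
wrist_force: [9.3, 5.9, 0.5]
width: 0.0156
finger_force: 30.0
```

Request:
{"method": "servo_tool", "body": {"commands": [-0.002,0,0,0,0,0,0.05,-0.002,0,0,0,0,0,0.05,-0.002,0,0,0,0,0,0.05,-0.002,0,-0.06,0,0,0,0.07,-0.002,0,-0.1,0,0,0,0.07]}}

```text
time: 7.65
tool_pos: [0.5611, -0.0181, 0.2246]
ee_rot: [-3.141, 0.0, -3.026]
wrist_force: [0.8, 0.0, 0.6]
width: 0.0623
finger_force: 0.0
```

```bash
cat >> h.py <<'E'
Y=.115+np.pi/2
def sh(x,y): c,s=np.cos(.115),np.sin(.115); return .622+c*x-s*y,-.010+s*x+c*y
def lids(p,name,z=.073):
    """lid centres in world at height z, whites then blue"""
    h=cv2.cvtColor(p["img"],cv2.COLOR_BGR2HSV); out=[]
    for d in spotter.trace(name,p):
        m=np.asarray(d["region"])
        if d["conf"]>.4 and m.sum()>100: out.append((round(float(d["conf"]),2),np.round(cen(d)).tolist(),np.median(h[m],0).astype(int).tolist(),atz(p,*cen(d),z)[:2].round(3).tolist()))
    return out
def topl(p):
    h=cv2.cvtColor(p["img"],cv2.COLOR_BGR2HSV); r=[]
    for nm,m in(("W",(h[...,2]>150)&(h[...,1]<45)),("B",(h[...,0]>100)&(h[...,0]<122)&(h[...,1]>185)&(h[...,2]>90))):
        m=m.copy(); m[:,:165]=0; m[:,265:]=0; m[:160]=0; m[270:]=0
        n,l,s,c=cv2.connectedComponentsWithStats(m.astype(np.uint8))
        r+=[(nm,int(s[i,4]),atz(p,*c[i],.073)[:2].round(3).tolist()) for i in range(1,n) if s[i,4]>60]
    return r
def weigh(n=6):
    f=[]
    for _ in range(n): snapshot("wrist"); f.append(robot.get_obs()["wrist_force"])
    f=np.array(f); return f.mean(0).round(2),f.std(0).round(2)
E
python3 - <<'E'
from h import *
o,T=state();print(T[:3,3].round(3),o["wrist_force"].round(2) if hasattr(o["wrist_force"],"round") else o["wrist_force"])
print(topl(snapshot("top")))
go(.594,.283,.20,Y)
E
```

```text
[ 0.561 -0.018  0.225] [0.8  0.01 0.58]
[('W', 277, [0.499, 0.391]), ('W', 281, [0.496, 0.29]), ('W', 278, [0.409, 0.386]), ('W', 284, [0.412, 0.292]), ('B', 272, [0.591, 0.284])]
shift [-0.0649, 0.296, 0.031] turn [0.4, 0.6, 90.1] rows 9.0
```

Request:
{"method": "servo_tool", "body": {"commands": [-0.065,0.296,0.03,0,0,90,0.07,-0.065,0.296,0.03,0,0,90,0.07,-0.065,0.296,0.03,0,0,90,0.07,-0.065,0.296,0.03,0,0,90,0.07,-0.065,0.296,0.03,0,0,90,0.07,-0.065,0.296,0.03,0,0,90,0.07,-0.065,0.296,0.03,0,0,90,0.07,-0.065,0.296,0.03,0,0,90,0.07,-0.065,0.296,0.03,0,0,90,0.07,-0.065,0.296,0.03,0,0,90,0.07]}}

```text
time: 8.95
tool_pos: [0.5912, 0.2835, 0.1923]
ee_rot: [-3.141, 0.001, 1.688]
wrist_force: [-0.2, 0.2, 0.2]
width: 0.0693
finger_force: 0.0
```

Request:
{"method": "servo_tool", "body": {"commands": [0,0,0,0,0,0,0.07,0,0,0,0,0,0,0.07]}}

```text
time: 9.2
tool_pos: [0.5913, 0.2837, 0.1928]
ee_rot: [-3.141, 0.0, 1.688]
wrist_force: [0.1, 0.0, 0.0]
width: 0.0698
finger_force: 0.0
```

```bash
python3 - <<'E'
from h import *
print("empty",weigh())
p=wrist(); cv2.imwrite("pics/w2.png",p["img"]); o,T=state(); print(o["time"],T[:3,3].round(3))
print(lids(p,"reference"),lids(p,"tub_1"))
G=go(.594,.283,.045,Y)
E
```

```text
empty (array([-0.22,  0.07,  0.26]), array([0.22, 0.44, 0.16]))
9.55 [0.591 0.284 0.193]
[(0.96, [322.0, 190.0], [109, 150, 151], [0.593, 0.291])] [(0.9, [153.0, 71.0], [72, 5, 248], [0.424, 0.387]), (0.88, [33.0, 20.0], [11, 172, 131], [0.32, 0.417]), (0.82, [57.0, 95.0], [87, 125, 180], [0.332, 0.355]), (0.77, [241.0, 76.0], [101, 9, 252], [0.506, 0.392]), (0.75, [237.0, 175.0], [60, 6, 248], [0.504, 0.297]), (0.71, [161.0, 164.0], [56, 7, 248], [0.427, 0.3])]
shift [-0.0012, 0.0025, 0.1479] turn [0.0, -0.0, 0.1] rows 3.0
```

View pics/w2.png

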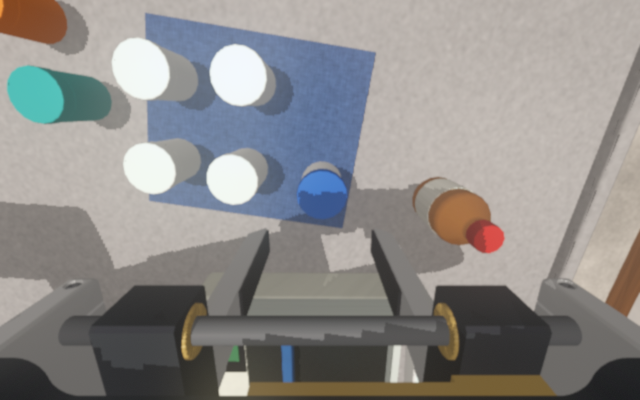

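The view shows the blue lid at (322,190), centred below the jaws. The four white lids are clear of it at (140,68), (239,74), (150,168) and (234,177), and the bottle is at (460,215). Now I grasp the reference.

Request:
{"method": "servo_tool", "body": {"commands": [0,0.0015,0.06,0,0,0,0.07,0,0.0015,0.11,0,0,0,0.07,0,0.0015,0.14,0,0,0,0.07,0,0.0015,0.14,0,0,0,0.07,0,0.0015,0.14,0,0,0,0.045,0,0.0015,0.14,0,0,0,0.045,0,0.0015,0.14,0,0,0,0.045,0,0.0015,0.14,0,0,0,0.045,0,0.0015,0.14,0,0,0,0.045]}}

```text
time: 10.78
tool_pos: [0.5939, 0.2846, 0.0558]
ee_rot: [3.138, -0.001, 1.687]
wrist_force: [-2.3, -0.3, 5.5]
width: 0.0535
finger_force: 30.0
```

Request:
{"method": "servo_tool", "body": {"commands": [0,0,-0.03,0,0,0,0.045,0,0,-0.08,0,0,0,0.045,0,0,-0.13,0,0,0,0.045,0,0,-0.18,0,0,0,0.045,0,0,-0.19,0,0,0,0.045,0,0,-0.19,0,0,0,0.045,0,0,-0.19,0,0,0,0.045]}}

```text
time: 11.65
tool_pos: [0.5917, 0.2836, 0.2387]
ee_rot: [-3.135, 0.002, 1.687]
wrist_force: [0.1, -0.1, -5.2]
width: 0.0537
finger_force: 30.0
```

```bash
cat >> h.py <<'E'
def slot(k): return sh(.054,-.122+.061*k)
E
python3 - <<'E'
from h import *
print("ref",weigh()); o,T=state(); print(o["time"],T[:3,3].round(3))
print(topl(snapshot("top")))
x,y=slot(0); print(x,y)
G=go(x,y,.245,Y); go(x,y,.131,Y,G)
E
```

```text
ref (array([-0.08,  0.09, -3.82]), array([0.66, 0.26, 0.37]))
11.95 [0.593 0.284 0.242]
[('W', 268, [0.497, 0.391]), ('B', 75, [0.626, 0.313])]
0.6896424143369946 -0.12499784251307648
shift [-0.4175, 0.0487, -0.0027] turn [-0.1, 0.0, 0.1] rows 7.0
shift [0.0, 0.0, 0.114] turn [0.0, -0.0, 0.0] rows 2.0
```

Request:
{"method": "servo_tool", "body": {"commands": [-0.417,0.049,-0.003,0,0,0,0.045,-0.417,0.049,-0.003,0,0,0,0.045,-0.417,0.049,-0.003,0,0,0,0.045,-0.417,0.049,-0.003,0,0,0,0.045,-0.417,0.049,-0.003,0,0,0,0.045,-0.417,0.049,-0.003,0,0,0,0.045,-0.417,0.049,-0.003,0,0,0,0.045,-0.417,0.049,-0.003,0,0,0,0.045,-0.417,0.049,-0.003,0,0,0,0.045,-0.417,0.049,0.05,0,0,0,0.045]}}

```text
time: 13.25
tool_pos: [0.6933, -0.1234, 0.2001]
ee_rot: [3.127, 0.005, 1.689]
wrist_force: [0.2, -0.6, -4.1]
width: 0.0534
finger_force: 30.0
```

Request:
{"method": "servo_tool", "body": {"commands": [0,0,0.02,0,0,0,0.045,0,0,0.02,0,0,0,0.045,0,0,0.02,0,0,0,0.045]}}

```text
time: 13.62
tool_pos: [0.6908, -0.1234, 0.1751]
ee_rot: [3.139, 0.001, 1.689]
wrist_force: [-0.4, -0.1, -3.1]
width: 0.0533
finger_force: 30.0
```

```bash
python3 - <<'E'
from h import *
o,T=state(); print(o["time"],T[:3,3].round(4))
x,y=slot(0); go(x,y,.134,Y)
p=wrist(); cv2.imwrite("pics/w3.png",p["img"])
E
```

```text
13.625 [ 0.6908 -0.1234  0.1751]
shift [-0.0015, -0.0015, 0.0411] turn [0.2, 0.1, 0.2] rows 1.0
```

View pics/w3.png

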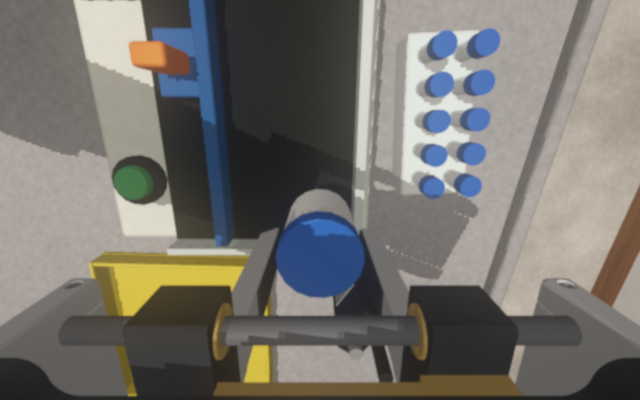

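The held tub hangs between the open bar (columns 200-228) and the fence (column 365), clear of both. Now I lower and release it.

Request:
{"method": "servo_tool", "body": {"commands": [-0.001,-0.0015,0.02,0,0,0,0.045,-0.001,-0.0015,0.035,0,0,0,0.045,-0.001,-0.0015,0.041,0,0,0,0.045,-0.001,-0.0015,0.041,0,0,0,0.045,-0.001,-0.0015,0.041,0,0,0,0.045]}}

```text
time: 14.3
tool_pos: [0.6889, -0.1255, 0.133]
ee_rot: [3.14, 0.0, 1.687]
wrist_force: [-1.8, 1.4, -0.3]
width: 0.0536
finger_force: 30.0
```

```bash
python3 - <<'E'
from h import *
o,T=state(); print(o["time"],T[:3,3].round(4),np.round(o["wrist_force"],2))
x,y=slot(0); go(x,y,.134,Y)
U=go(x,y,.245,Y); U=go(.498,.2905,.20,Y,U); print(topl(snapshot("top")))
E
```

```text
14.3 [ 0.6889 -0.1255  0.133 ] [-1.81  1.41 -0.31]
shift [0.0004, 0.0008, -0.001] turn [0.1, 0.0, 0.1] rows 1.0
shift [0.0004, 0.0009, -0.112] turn [0.1, 0.0, 0.1] rows 2.0
shift [0.4347, -0.1427, 0.045] turn [0.0, -0.0, 0.0] rows 8.0
[('W', 282, [0.499, 0.391]), ('W', 286, [0.496, 0.29]), ('W', 281, [0.409, 0.386]), ('W', 291, [0.412, 0.292])]
```

Request:
{"method": "servo_tool", "body": {"commands": [0,0,0,0,0,0,0.066,0,0,0,0,0,0,0.066,0,0,-0.05,0,0,0,0.07,0,0,-0.1,0,0,0,0.07]}}

```text
time: 14.85
tool_pos: [0.6884, -0.1257, 0.2323]
ee_rot: [-3.141, -0.0, 1.687]
wrist_force: [0.6, -0.6, -0.2]
width: 0.07
finger_force: 0.0
```

Request:
{"method": "servo_tool", "body": {"commands": [0.435,-0.143,0.03,0,0,0,0.07,0.435,-0.143,0.03,0,0,0,0.07,0.435,-0.143,0.03,0,0,0,0.07,0.435,-0.143,0.03,0,0,0,0.07,0.435,-0.143,0.03,0,0,0,0.07,0.435,-0.143,0.03,0,0,0,0.07,0.435,-0.143,0.03,0,0,0,0.07,0.435,-0.143,0.03,0,0,0,0.07,0.435,-0.143,0.03,0,0,0,0.07,0.435,-0.143,0.03,0,0,0,0.07]}}

```text
time: 16.1
tool_pos: [0.497, 0.2885, 0.2022]
ee_rot: [3.141, 0.001, 1.686]
wrist_force: [0.3, -0.1, -0.1]
width: 0.07
finger_force: 0.0
```

```bash
python3 - <<'E'
from h import *
print("empty",weigh(4)); o,T=state(); print(o["time"],T[:3,3].round(4))
p=wrist(); print(lids(p,"tub_1"))
go(.498,.291,.054,Y)
p=snapshot("top"); cv2.imwrite("pics/top2.png",p["img"]); print(lids(p,"reference",.15),topl(p))
E
```

```text
empty (array([-0.11, -0.43, -0.12]), array([0.5 , 0.25, 0.63]))
16.3 [0.4969 0.2885 0.202 ]
[(0.95, [247.0, 177.0], [60, 6, 249], [0.418, 0.299]), (0.9, [109.0, 28.0], [15, 169, 237], [0.286, 0.425]), (0.81, [321.0, 187.0], [35, 8, 191], [0.498, 0.297]), (0.71, [152.0, 111.0], [88, 130, 196], [0.322, 0.356]), (0.69, [247.0, 88.0], [100, 8, 251], [0.415, 0.388]), (0.66, [332.0, 56.0], [84, 6, 249], [0.494, 0.425])]
shift [0.002, 0.0016, 0.1479] turn [0.0, 0.0, -0.0] rows 3.0
[(0.84, [381.0, 147.0], [107, 193, 142], [0.68, -0.121])] [('W', 132, [0.494, 0.301]), ('W', 105, [0.404, 0.397]), ('W', 122, [0.417, 0.28])]
```

Tub D (the far-left white one) has been knocked about 2-3 cm; I'll measure it again later. Picking tub C now.

Request:
{"method": "servo_tool", "body": {"commands": [0.002,0.001,0.06,0,0,0,0.07,0.002,0.001,0.11,0,0,0,0.07,0.002,0.001,0.147,0,0,0,0.07,0.002,0.001,0.147,0,0,0,0.07,0.002,0.001,0.147,0,0,0,0.045,0.002,0.001,0.147,0,0,0,0.045,0.002,0.001,0.147,0,0,0,0.045,0.002,0.001,0.147,0,0,0,0.045,0.002,0.001,0.147,0,0,0,0.045]}}

```text
time: 17.62
tool_pos: [0.4984, 0.2927, 0.0578]
ee_rot: [3.137, -0.002, 1.687]
wrist_force: [-0.4, 0.4, 6.4]
width: 0.0536
finger_force: 30.0
```

Request:
{"method": "servo_tool", "body": {"commands": [0,0,-0.03,0,0,0,0.045,0,0,-0.08,0,0,0,0.045,0,0,-0.13,0,0,0,0.045,0,0,-0.18,0,0,0,0.045,0,0,-0.19,0,0,0,0.045,0,0,-0.19,0,0,0,0.045,0,0,-0.19,0,0,0,0.045,0,0,-0.19,0,0,0,0.045,0,0,-0.19,0,0,0,0.045]}}

```text
time: 18.75
tool_pos: [0.4964, 0.2917, 0.2434]
ee_rot: [-3.139, 0.001, 1.687]
wrist_force: [0.0, 0.1, -2.1]
width: 0.0536
finger_force: 30.0
```

```bash
cat >> h.py <<'E'
def tr(a,b): c,s=np.cos(.08),np.sin(.08); return .534+c*a-s*b,-.347+s*a+c*b
E
python3 - <<'E'
from h import *
print("C",weigh(10)); o,T=state(); print(o["time"],T[:3,3].round(3))
x,y=slot(1);go(x,y,.245,Y)
for ab in((-.05,-.05),(-.05,.05),(.05,-.05),(.05,.05)): x,y=tr(*ab);print(ab,x,y);go(x,y,.245,Y)
E
```

```text
C (array([-0.11,  0.14, -1.85]), array([0.3 , 0.55, 0.55]))
19.25 [0.497 0.292 0.245]
shift [-0.3755, 0.1432, 0.0] turn [0.0, -0.0, 0.1] rows 7.0
(-0.05, -0.05) 0.4881556493833277 -0.4008358200135896
shift [-0.6871, -0.0891, -0.0001] turn [0.0, -0.0, 0.1] rows 12.0
(-0.05, 0.05) 0.4801641799864104 -0.3011556493833277
shift [-0.5871, -0.0855, -0.0001] turn [0.0, -0.0, 0.1] rows 10.0
(0.05, -0.05) 0.5878358200135896 -0.3928443506166723
shift [-0.6907, 0.0108, -0.0001] turn [0.0, -0.0, 0.1] rows 12.0
(0.05, 0.05) 0.5798443506166724 -0.29316417998641037
shift [-0.5908, 0.0145, -0.0] turn [0.0, -0.0, 0.1] rows 10.0
```

C reads about 190 g, so it is light and goes in the tray.

Request:
{"method": "servo_tool", "body": {"commands": [-0.4,-0.05,0,0,0,0,0.045,-0.4,-0.05,0,0,0,0,0.045,-0.4,-0.05,0,0,0,0,0.045,-0.4,-0.05,0,0,0,0,0.045,-0.4,-0.05,0,0,0,0,0.045,-0.4,-0.05,0,0,0,0,0.045,-0.4,-0.05,0,0,0,0,0.045,-0.4,-0.05,0,0,0,0,0.045,-0.4,-0.05,0,0,0,0,0.045]}}

```text
time: 20.38
tool_pos: [0.4936, -0.1105, 0.245]
ee_rot: [3.141, -0.001, 1.688]
wrist_force: [-0.3, -0.3, -1.5]
width: 0.0536
finger_force: 30.0
```

Request:
{"method": "servo_tool", "body": {"commands": [-0.287,-0.039,0,0,0,0,0.045,-0.287,-0.039,0,0,0,0,0.045,-0.287,-0.039,0,0,0,0,0.045,-0.287,-0.039,0,0,0,0,0.045,-0.287,-0.039,0,0,0,0,0.045,-0.287,-0.039,0.05,0,0,0,0.045,-0.287,-0.039,0.1,0,0,0,0.045,-0.287,-0.039,0.14,0,0,0,0.045,-0.287,-0.039,0.14,0,0,0,0.045]}}

```text
time: 21.5
tool_pos: [0.4871, -0.3971, 0.1001]
ee_rot: [-3.136, -0.008, 1.69]
wrist_force: [-0.1, 0.6, -2.3]
width: 0.0536
finger_force: 30.0
```

```bash
python3 - <<'E'
from h import *
o,T=state(); print(o["time"],T[:3,3].round(3))
x,y=tr(-.05,-.05); go(x,y,.061,Y)
p=wrist(); cv2.imwrite("pics/w4.png",p["img"])
d=spotter.trace("tray",p)[0]; print(d["box"],d["conf"])
E
```

```text
21.5 [ 0.487 -0.397  0.1  ]
shift [-0.0042, 0.0009, 0.0391] turn [-0.3, -0.5, 0.2] rows 1.0Traceback (most recent call last):
  File "<stdin>", line 5, in <module>
IndexError: list index out of range
```

View pics/w4.png

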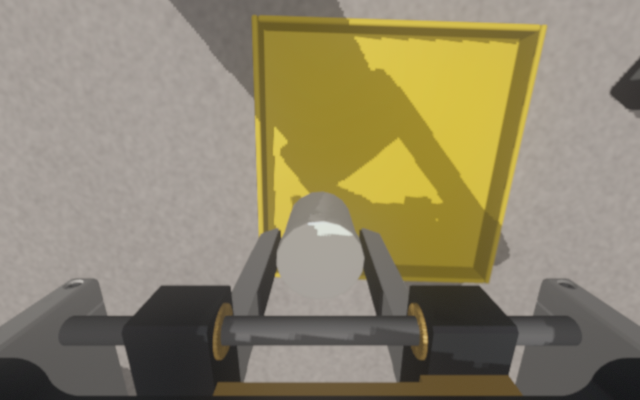

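The tub hangs inside the tray near its bottom-left corner in the picture, clear of the walls. Lowering and releasing it.

Request:
{"method": "servo_tool", "body": {"commands": [-0.001,0.001,0.02,0,0,0,0.045,-0.001,0.001,0.034,0,0,0,0.045,-0.001,0.001,0.038,0,0,0,0.045,-0.001,0.001,0.038,0,0,0,0.045,-0.001,0.001,0.038,0,0,0,0.045]}}

```text
time: 22.22
tool_pos: [0.4896, -0.402, 0.0674]
ee_rot: [3.141, 0.001, 1.687]
wrist_force: [0.2, 0.4, -1.1]
width: 0.0541
finger_force: 30.0
```

```bash
python3 - <<'E'
from h import *
o,T=state(); print(o["time"],T[:3,3].round(4),np.round(o["wrist_force"],2))
p=snapshot("top"); print(topl(p))
x,y=T[0,3],T[1,3]; U=go(x,y,.225,Y); go(.412,.2925,.20,Y,U)
E
```

```text
22.225 [ 0.4896 -0.402   0.0674] [ 0.23  0.45 -1.07]
[('W', 293, [0.492, 0.424]), ('W', 287, [0.408, 0.386]), ('W', 292, [0.412, 0.292])]
shift [-0.0001, 0.0001, -0.1574] turn [0.1, 0.1, 0.1] rows 3.0
shift [0.6988, 0.0026, 0.025] turn [0.0, -0.0, 0.0] rows 12.0
```

Request:
{"method": "servo_tool", "body": {"commands": [0,0,0.004,0,0,0,0.045,0,0,0.006,0,0,0,0.045,0,0,0.006,0,0,0,0.045,0,0,0.006,0,0,0,0.045]}}

```text
time: 22.78
tool_pos: [0.4894, -0.4016, 0.0608]
ee_rot: [3.142, -0.0, 1.687]
wrist_force: [0.3, -0.2, -2.1]
width: 0.0535
finger_force: 30.0
```

Request:
{"method": "servo_tool", "body": {"commands": [0,0,0,0,0,0,0.066,0,0,0,0,0,0,0.066,0,0,-0.05,0,0,0,0.07,0,0,-0.11,0,0,0,0.07,0,0,-0.165,0,0,0,0.07,0.05,0,-0.165,0,0,0,0.07,0.1,0,-0.165,0,0,0,0.07,0.15,0,-0.165,0,0,0,0.07,0.2,0,-0.165,0,0,0,0.07,0.25,0,-0.165,0,0,0,0.07]}}

```text
time: 24.02
tool_pos: [0.4601, -0.1518, 0.2266]
ee_rot: [3.14, 0.001, 1.687]
wrist_force: [0.5, 0.1, 0.1]
width: 0.0701
finger_force: 0.0
```

Request:
{"method": "servo_tool", "body": {"commands": [0.449,0.003,0.025,0,0,0,0.07,0.449,0.003,0.025,0,0,0,0.07,0.449,0.003,0.025,0,0,0,0.07,0.449,0.003,0.025,0,0,0,0.07,0.449,0.003,0.025,0,0,0,0.07,0.449,0.003,0.025,0,0,0,0.07,0.449,0.003,0.025,0,0,0,0.07,0.449,0.003,0.025,0,0,0,0.07,0.449,0.003,0.025,0,0,0,0.07,0.449,0.003,0.025,0,0,0,0.07]}}

```text
time: 25.28
tool_pos: [0.4116, 0.2917, 0.2013]
ee_rot: [3.141, 0.0, 1.685]
wrist_force: [0.0, -0.4, 1.1]
width: 0.0699
finger_force: 0.0
```

```bash
python3 - <<'E'
from h import *
print("empty",weigh(4)); o,T=state(); print(o["time"],T[:3,3].round(4))
p=wrist(); print(lids(p,"tub_1"))
go(.412,.2925,.054,Y)
p=snapshot("top"); print(lids(p,"tub_1",.075))
E
```

```text
empty (array([ 0.24, -0.08, -0.16]), array([0.68, 0.22, 0.22]))
25.475 [0.4116 0.2918 0.2012]
[(0.92, [321.0, 189.0], [25, 10, 187], [0.413, 0.299]), (0.88, [415.0, 72.0], [51, 7, 246], [0.489, 0.424]), (0.84, [190.0, 37.0], [16, 158, 239], [0.275, 0.429]), (0.81, [435.0, 6.0], [85, 74, 106], [0.496, 0.48]), (0.6, [330.0, 101.0], [80, 6, 247], [0.412, 0.389]), (0.57, [229.0, 124.0], [88, 126, 201], [0.313, 0.355])]
shift [0.0002, 0.0005, 0.1471] turn [0.0, -0.0, -0.0] rows 3.0
[(0.95, [177.0, 299.0], [17, 230, 175], [0.269, 0.418]), (0.93, [150.0, 210.0], [87, 168, 128], [0.511, 0.503]), (0.75, [228.0, 247.0], [25, 22, 130], [0.412, 0.285]), (0.68, [176.0, 213.0], [56, 13, 180], [0.504, 0.432]), (0.63, [336.0, 184.0], [37, 28, 52], [0.59, -0.009])]
```

Request:
{"method": "servo_tool", "body": {"commands": [0,0.0005,0.06,0,0,0,0.07,0,0.0005,0.11,0,0,0,0.07,0,0.0005,0.147,0,0,0,0.07,0,0.0005,0.147,0,0,0,0.07,0,0.0005,0.147,0,0,0,0.045,0,0.0005,0.147,0,0,0,0.045,0,0.0005,0.147,0,0,0,0.045,0,0.0005,0.147,0,0,0,0.045,0,0.0005,0.147,0,0,0,0.045]}}

```text
time: 26.8
tool_pos: [0.4133, 0.294, 0.0565]
ee_rot: [3.137, -0.002, 1.687]
wrist_force: [0.5, -0.0, 5.8]
width: 0.0535
finger_force: 30.0
```

Request:
{"method": "servo_tool", "body": {"commands": [0,0,-0.03,0,0,0,0.045,0,0,-0.08,0,0,0,0.045,0,0,-0.13,0,0,0,0.045,0,0,-0.18,0,0,0,0.045,0,0,-0.19,0,0,0,0.045,0,0,-0.19,0,0,0,0.045,0,0,-0.19,0,0,0,0.045,0,0,-0.19,0,0,0,0.045,0,0,-0.19,0,0,0,0.045]}}

```text
time: 27.92
tool_pos: [0.4112, 0.2928, 0.2426]
ee_rot: [-3.139, 0.001, 1.687]
wrist_force: [0.3, -0.1, -1.7]
width: 0.0534
finger_force: 30.0
```

```bash
python3 - <<'E'
from h import *
print("A",weigh(10)); o,T=state(); print(o["time"],T[:3,3].round(3))
x,y=slot(1);go(x,y,.245,Y)
x,y=tr(-.05,.05);go(x,y,.245,Y)
p=snapshot("top"); cv2.imwrite("pics/top3.png",cv2.resize(p["img"][100:330,120:510],None,fx=2.05,fy=2.05,interpolation=cv2.INTER_CUBIC))
E
```

```text
A (array([-0.13,  0.16, -1.78]), array([0.61, 0.64, 0.25]))
28.425 [0.412 0.293 0.244]
shift [-0.3865, 0.2277, -0.001] turn [0.0, -0.0, 0.1] rows 8.0
shift [-0.5981, -0.001, -0.0011] turn [0.0, -0.0, 0.1] rows 10.0
```

View pics/top3.png

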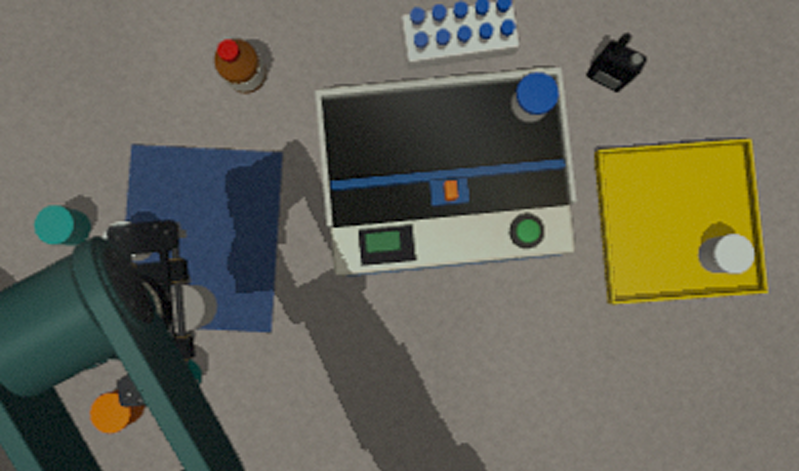

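The picture shows the reference upright on the shaker at (535,95) and tub C upright in the tray at (730,253). A reads about 170 g, so it also goes in the tray.

Request:
{"method": "servo_tool", "body": {"commands": [-0.3,0,0,0,0,0,0.045,-0.3,0,0,0,0,0,0.045,-0.3,0,0,0,0,0,0.045,-0.3,0,0,0,0,0,0.045,-0.35,0,0,0,0,0,0.045,-0.4,0,0,0,0,0,0.045,-0.45,0,0,0,0,0,0.045,-0.5,0,0,0,0,0,0.045,-0.5,0,0,0,0,0,0.045]}}

```text
time: 29.6
tool_pos: [0.4693, -0.2076, 0.2429]
ee_rot: [-3.14, 0.0, 1.681]
wrist_force: [0.5, 0.4, -1.3]
width: 0.0536
finger_force: 30.0
```

Request:
{"method": "servo_tool", "body": {"commands": [-0.05,-0.001,0,0,0,0,0.045,-0.098,-0.001,0,0,0,0,0.045,-0.098,-0.001,0,0,0,0,0.045,-0.098,-0.001,0.05,0,0,0,0.045,-0.098,-0.001,0.1,0,0,0,0.045,-0.098,-0.001,0.15,0,0,0,0.045,-0.098,-0.001,0.17,0,0,0,0.045,-0.098,-0.001,0.17,0,0,0,0.045,-0.098,-0.001,0.17,0,0,0,0.045,-0.098,-0.001,0.17,0,0,0,0.045]}}

```text
time: 30.85
tool_pos: [0.4813, -0.3014, 0.0762]
ee_rot: [3.139, 0.003, 1.688]
wrist_force: [0.2, 0.1, -1.4]
width: 0.0536
finger_force: 30.0
```

```bash
python3 - <<'E'
from h import *
o,T=state(); print(o["time"],T[:3,3].round(4),np.round(o["wrist_force"],2))
x,y=tr(-.05,.05);go(x,y,.0595,Y)
p=snapshot("top"); print(topl(p)); print(lids(p,"tub_1",.075))
U=go(x,y,.225,Y); go(.41,.387,.20,Y,U)
E
```

```text
30.85 [ 0.4813 -0.3014  0.0762] [ 0.19  0.12 -1.44]
shift [0.0005, -0.0012, 0.0167] turn [0.2, 0.2, 0.1] rows 1.0
[('W', 296, [0.492, 0.424]), ('W', 288, [0.408, 0.386])]
[(0.92, [153.0, 270.0], [17, 238, 181], [0.347, 0.487]), (0.91, [177.0, 300.0], [17, 225, 180], [0.268, 0.418]), (0.83, [195.0, 247.0], [64, 11, 187], [0.41, 0.377]), (0.79, [150.0, 210.0], [86, 161, 134], [0.511, 0.504]), (0.72, [206.0, 285.0], [87, 192, 144], [0.309, 0.342]), (0.67, [182.0, 218.0], [56, 11, 186], [0.49, 0.415]), (0.6, [437.0, 226.0], [23, 24, 122], [0.48, -0.289])]
shift [0.0001, -0.0004, -0.1495] turn [0.1, 0.1, 0.1] rows 3.0
shift [0.6917, 0.0093, 0.025] turn [0.0, -0.0, 0.0] rows 12.0
```

Request:
{"method": "servo_tool", "body": {"commands": [0,-0.001,0.01,0,0,0,0.045,0,-0.001,0.017,0,0,0,0.045,0,-0.001,0.017,0,0,0,0.045,0,-0.001,0.017,0,0,0,0.045,0,-0.001,0.017,0,0,0,0.045]}}

```text
time: 31.58
tool_pos: [0.4788, -0.3011, 0.058]
ee_rot: [-3.141, -0.0, 1.687]
wrist_force: [-2.1, 2.6, 6.3]
width: 0.0537
finger_force: 30.0
```

Request:
{"method": "servo_tool", "body": {"commands": [0,0,0,0,0,0,0.066,0,0,0,0,0,0,0.066,0,0,-0.05,0,0,0,0.068,0,0,-0.11,0,0,0,0.068,0,0,-0.165,0,0,0,0.068,0.05,0,-0.165,0,0,0,0.068,0.1,0,-0.165,0,0,0,0.068,0.15,0,-0.165,0,0,0,0.068,0.2,0,-0.165,0,0,0,0.068,0.25,0,-0.165,0,0,0,0.068]}}

```text
time: 32.83
tool_pos: [0.4497, -0.0514, 0.2216]
ee_rot: [3.141, -0.0, 1.687]
wrist_force: [1.5, -0.4, 0.1]
width: 0.0682
finger_force: 0.0
```

Request:
{"method": "servo_tool", "body": {"commands": [0.442,0.009,0.025,0,0,0,0.068,0.442,0.009,0.025,0,0,0,0.068,0.442,0.009,0.025,0,0,0,0.068,0.442,0.009,0.025,0,0,0,0.068,0.442,0.009,0.025,0,0,0,0.068,0.442,0.009,0.025,0,0,0,0.068,0.442,0.009,0.025,0,0,0,0.068,0.442,0.009,0.025,0,0,0,0.068,0.442,0.009,0.025,0,0,0,0.068,0.442,0.009,0.025,0,0,0,0.068]}}

```text
time: 34.08
tool_pos: [0.4081, 0.3858, 0.1972]
ee_rot: [3.141, 0.0, 1.685]
wrist_force: [0.1, -0.5, 0.5]
width: 0.0678
finger_force: 0.0
```

```bash
python3 - <<'E'
from h import *
print("empty",weigh(4)); o,T=state(); print(o["time"],T[:3,3].round(4))
p=wrist(); print(lids(p,"tub_1"))
go(.41,.387,.055,Y)
E
```

```text
empty (array([ 0.04, -0.31, -0.5 ]), array([0.31, 0.61, 0.6 ]))
34.275 [0.4081 0.3861 0.1974]
[(0.9, [231.0, 206.0], [88, 131, 189], [0.315, 0.364]), (0.78, [401.0, 165.0], [51, 7, 244], [0.489, 0.429]), (0.75, [270.0, 71.0], [16, 155, 238], [0.349, 0.503]), (0.71, [322.0, 189.0], [21, 11, 186], [0.411, 0.393]), (0.7, [437.0, 76.0], [88, 137, 189], [0.507, 0.517]), (0.62, [194.0, 134.0], [15, 161, 238], [0.276, 0.436])]
shift [0.0002, 0.002, 0.1423] turn [0.0, -0.0, 0.0] rows 3.0
```

Request:
{"method": "servo_tool", "body": {"commands": [0,0.001,0.06,0,0,0,0.068,0,0.001,0.11,0,0,0,0.068,0,0.001,0.142,0,0,0,0.068,0,0.001,0.142,0,0,0,0.068,0,0.001,0.142,0,0,0,0.045,0,0.001,0.142,0,0,0,0.045,0,0.001,0.142,0,0,0,0.045,0,0.001,0.142,0,0,0,0.045,0,0.001,0.142,0,0,0,0.045]}}

```text
time: 35.5
tool_pos: [0.4104, 0.3884, 0.0576]
ee_rot: [3.136, -0.003, 1.687]
wrist_force: [1.7, 1.1, 5.8]
width: 0.0536
finger_force: 30.0
```

Request:
{"method": "servo_tool", "body": {"commands": [0,0,-0.03,0,0,0,0.045,0,0,-0.08,0,0,0,0.045,0,0,-0.13,0,0,0,0.045,0,0,-0.18,0,0,0,0.045,0,0,-0.19,0,0,0,0.045,0,0,-0.19,0,0,0,0.045,0,0,-0.19,0,0,0,0.045,0,0,-0.19,0,0,0,0.045,0,0,-0.19,0,0,0,0.045]}}

```text
time: 36.62
tool_pos: [0.4082, 0.387, 0.2435]
ee_rot: [-3.139, 0.001, 1.687]
wrist_force: [0.1, 0.1, -1.7]
width: 0.0538
finger_force: 30.0
```

```bash
python3 - <<'E'
from h import *
print("B",weigh(12)); o,T=state(); print(o["time"],T[:3,3].round(3))
x,y=slot(1);go(x,y,.245,Y)
x,y=tr(.05,-.05);go(x,y,.245,Y)
E
```

```text
B (array([-0.08,  0.11, -3.16]), array([0.38, 0.54, 0.39]))
37.225 [0.409 0.387 0.245]
shift [-0.4805, 0.2197, -0.0] turn [0.0, -0.0, 0.1] rows 9.0
shift [-0.7957, 0.0873, -0.0001] turn [0.0, -0.0, 0.1] rows 13.0
```

```bash
python3 - <<'E'
from h import *
f=[]
for _ in range(20): snapshot("top"); f.append(robot.get_obs()["wrist_force"][2])
print(np.round(f,1).tolist(),np.mean(f))
E
```

```text
[-3.9, -3.0, -2.8, -3.3, -3.1, -2.6, -2.9, -3.5, -2.3, -3.6, -3.5, -3.6, -2.7, -3.0, -3.5, -3.5, -2.5, -2.6, -3.0, -3.7] -3.138608380384637
```

B settles at 3.14 N, about 320 g, which is below the reference's 400 g. It goes in the tray.

Request:
{"method": "servo_tool", "body": {"commands": [-0.4,0.044,0,0,0,0,0.045,-0.4,0.044,0,0,0,0,0.045,-0.4,0.044,0,0,0,0,0.045,-0.4,0.044,0,0,0,0,0.045,-0.4,0.044,0,0,0,0,0.045,-0.4,0.044,0,0,0,0,0.045,-0.45,0.05,0,0,0,0,0.045,-0.5,0.055,0,0,0,0,0.045,-0.5,0.055,0,0,0,0,0.045]}}

```text
time: 39.35
tool_pos: [0.5215, -0.1072, 0.2442]
ee_rot: [-3.141, 0.001, 1.681]
wrist_force: [0.5, 0.9, -3.3]
width: 0.0534
finger_force: 30.0
```

Request:
{"method": "servo_tool", "body": {"commands": [-0.296,0.032,0,0,0,0,0.045,-0.296,0.032,0,0,0,0,0.045,-0.296,0.032,0,0,0,0,0.045,-0.296,0.032,0,0,0,0,0.045,-0.296,0.032,0,0,0,0,0.045,-0.296,0.032,0,0,0,0,0.045,-0.296,0.032,0.05,0,0,0,0.045,-0.296,0.032,0.1,0,0,0,0.045,-0.296,0.032,0.15,0,0,0,0.045,-0.296,0.032,0.15,0,0,0,0.045]}}

```text
time: 40.6
tool_pos: [0.5848, -0.3886, 0.0885]
ee_rot: [-3.133, -0.01, 1.689]
wrist_force: [0.5, -0.0, -3.7]
width: 0.0534
finger_force: 30.0
```

```bash
python3 - <<'E'
from h import *
o,T=state(); print(o["time"],T[:3,3].round(4),np.round(o["wrist_force"],2))
x,y=tr(.05,-.05);go(x,y,.0595,Y)
p=snapshot("top"); print(topl(p))
U=go(x,y,.225,Y); go(.49,.422,.20,Y,U)
E
```

```text
40.6 [ 0.5848 -0.3886  0.0885] [ 0.49 -0.03 -3.69]
shift [-0.0049, 0.0028, 0.029] turn [-0.5, -0.6, 0.2] rows 1.0
[('W', 296, [0.492, 0.424])]
shift [-0.0018, 0.0003, -0.132] turn [-0.2, -0.2, 0.2] rows 3.0
shift [0.8207, -0.0037, 0.025] turn [0.0, -0.0, 0.0] rows 14.0
```

Request:
{"method": "servo_tool", "body": {"commands": [-0.001,0.0,0.02,0,0,0,0.045,-0.001,0.0,0.034,0,0,0,0.045,-0.001,0.0,0.034,0,0,0,0.045,-0.001,0.0,0.034,0,0,0,0.045,-0.001,0.0,0.034,0,0,0,0.045]}}

```text
time: 41.28
tool_pos: [0.5878, -0.3944, 0.0614]
ee_rot: [3.141, 0.0, 1.687]
wrist_force: [-0.5, 0.2, -3.3]
width: 0.0537
finger_force: 30.0
```

```bash
python3 - <<'E'
from h import *
o,T=state(); print(T[:3,3].round(4),np.round(o["wrist_force"],2))
E
```

```text
[ 0.5878 -0.3944  0.0614] [-0.52  0.25 -3.27]
```

Request:
{"method": "servo_tool", "body": {"commands": [0,0,0.002,0,0,0,0.045,0,0,0.002,0,0,0,0.045,0,0,0.002,0,0,0,0.066,0,0,0.002,0,0,0,0.066,0,0,-0.05,0,0,0,0.068,0,0,-0.11,0,0,0,0.068,0,0,-0.165,0,0,0,0.068,0,0,-0.165,0,0,0,0.068]}}

```text
time: 42.28
tool_pos: [0.5897, -0.3958, 0.2345]
ee_rot: [3.131, 0.01, 1.687]
wrist_force: [0.4, 0.2, 0.3]
width: 0.0683
finger_force: 0.0
```

Request:
{"method": "servo_tool", "body": {"commands": [0.4,0,0,0,0,0,0.068,0.4,0,0,0,0,0,0.068,0.4,0,0,0,0,0,0.068,0.4,0,0,0,0,0,0.068,0.4,0,0,0,0,0,0.068,0.4,0,0,0,0,0,0.068,0.45,0,0,0,0,0,0.068,0.5,0,0,0,0,0,0.068,0.5,0,0,0,0,0,0.068]}}

```text
time: 43.4
tool_pos: [0.5281, 0.1065, 0.2247]
ee_rot: [-3.14, -0.001, 1.694]
wrist_force: [-0.3, -1.5, -0.1]
width: 0.068
finger_force: 0.0
```

Request:
{"method": "servo_tool", "body": {"commands": [0.321,-0.003,0.025,0,0,0,0.068,0.321,-0.003,0.025,0,0,0,0.068,0.321,-0.003,0.025,0,0,0,0.068,0.321,-0.003,0.025,0,0,0,0.068,0.321,-0.003,0.025,0,0,0,0.068,0.321,-0.003,0.025,0,0,0,0.068,0.321,-0.003,0.025,0,0,0,0.068,0.321,-0.003,0.025,0,0,0,0.068]}}

```text
time: 44.4
tool_pos: [0.4902, 0.4189, 0.201]
ee_rot: [3.141, 0.001, 1.685]
wrist_force: [0.8, 0.5, 0.6]
width: 0.0681
finger_force: 0.0
```

```bash
python3 - <<'E'
from h import *
print("empty",weigh(4)); o,T=state(); print(o["time"],T[:3,3].round(4))
p=wrist(); print(lids(p,"tub_1"))
go(.491,.423,.055,Y)
E
```

```text
empty (array([-0.17,  0.03,  0.06]), array([0.34, 0.52, 0.68]))
44.6 [0.4899 0.4196 0.2015]
[(0.96, [124.0, 155.0], [14, 166, 237], [0.284, 0.439]), (0.9, [193.0, 98.0], [16, 158, 240], [0.356, 0.504]), (0.67, [323.0, 185.0], [42, 8, 202], [0.494, 0.43]), (0.64, [164.0, 223.0], [88, 129, 188], [0.322, 0.367]), (0.58, [355.0, 100.0], [88, 131, 196], [0.514, 0.52])]
shift [0.0027, 0.0016, 0.1464] turn [0.0, -0.0, 0.0] rows 3.0
```

Request:
{"method": "servo_tool", "body": {"commands": [0.003,0.001,0.06,0,0,0,0.068,0.003,0.001,0.11,0,0,0,0.068,0.003,0.001,0.146,0,0,0,0.068,0.003,0.001,0.146,0,0,0,0.068,0.003,0.001,0.146,0,0,0,0.045,0.003,0.001,0.146,0,0,0,0.045,0.003,0.001,0.146,0,0,0,0.045,0.003,0.001,0.146,0,0,0,0.045,0.003,0.001,0.146,0,0,0,0.045]}}

```text
time: 45.82
tool_pos: [0.4923, 0.4251, 0.0582]
ee_rot: [3.135, -0.003, 1.687]
wrist_force: [4.2, 0.1, 6.0]
width: 0.0535
finger_force: 30.0
```

Request:
{"method": "servo_tool", "body": {"commands": [0,0,-0.03,0,0,0,0.045,0,0,-0.08,0,0,0,0.045,0,0,-0.13,0,0,0,0.045,0,0,-0.18,0,0,0,0.045,0,0,-0.19,0,0,0,0.045,0,0,-0.19,0,0,0,0.045,0,0,-0.19,0,0,0,0.045,0,0,-0.19,0,0,0,0.045,0,0,-0.19,0,0,0,0.045]}}

```text
time: 46.95
tool_pos: [0.4895, 0.4238, 0.2433]
ee_rot: [-3.139, 0.001, 1.687]
wrist_force: [-0.4, -0.6, -4.8]
width: 0.0533
finger_force: 29.9
```

```bash
python3 - <<'E'
from h import *
print("D",weigh(14)); o,T=state(); print(o["time"],T[:3,3].round(3))
for k in(1,2,3):x,y=slot(k);print(k,x,y);go(x,y,.245,Y)
x,y=tr(.05,.05);go(x,y,.245,Y)
E
```

```text
D (array([-0.1 ,  0.29, -5.52]), array([0.52, 0.53, 0.6 ]))
47.65 [0.49  0.424 0.245]
1 0.6826428663449812 -0.06440076066990932
shift [-0.5075, 0.1347, -0.0001] turn [0.0, -0.0, 0.1] rows 9.0
2 0.6756433183529676 -0.0038036788267421535
shift [-0.4465, 0.1348, -0.0001] turn [0.0, -0.0, 0.1] rows 8.0
3 0.6686437703609541 0.05679340301642501
shift [-0.3855, 0.1349, -0.0001] turn [0.0, -0.0, 0.1] rows 7.0
shift [-0.7228, 0.006, -0.0001] turn [0.0, -0.0, 0.1] rows 12.0
```

D reads about 560 g, heavier than the reference, so it goes on the shaker next to it.

Request:
{"method": "servo_tool", "body": {"commands": [-0.3,0.08,0,0,0,0,0.045,-0.3,0.08,0,0,0,0,0.045,-0.3,0.08,0,0,0,0,0.045,-0.3,0.08,0,0,0,0,0.045,-0.3,0.08,0,0,0,0,0.045,-0.4,0.11,0,0,0,0,0.045,-0.4,0.11,0,0,0,0,0.045,-0.4,0.11,0,0,0,0,0.045]}}

```text
time: 48.65
tool_pos: [0.6465, 0.0355, 0.2441]
ee_rot: [-3.141, 0.001, 1.682]
wrist_force: [-0.6, 0.7, -6.3]
width: 0.0534
finger_force: 30.0
```

Request:
{"method": "servo_tool", "body": {"commands": [-0.05,0.012,0,0,0,0,0.045,-0.107,0.025,0,0,0,0,0.045,-0.107,0.025,0,0,0,0,0.045,-0.107,0.025,0,0,0,0,0.045,-0.107,0.025,0,0,0,0,0.045,-0.107,0.025,0.05,0,0,0,0.045,-0.107,0.025,0.08,0,0,0,0.045,-0.107,0.025,0.08,0,0,0,0.045,-0.107,0.025,0.08,0,0,0,0.045]}}

```text
time: 49.78
tool_pos: [0.6837, -0.0631, 0.1671]
ee_rot: [3.138, 0.001, 1.689]
wrist_force: [-1.0, -0.6, -4.6]
width: 0.0536
finger_force: 30.0
```

```bash
python3 - <<'E'
from h import *
o,T=state(); print(o["time"],T[:3,3].round(4),np.round(o["wrist_force"],2))
x,y=slot(1);go(x,y,.1355,Y)
p=wrist(); cv2.imwrite("pics/w5.png",p["img"])
E
```

```text
49.775 [ 0.6837 -0.0631  0.1671] [-1.   -0.58 -4.56]
shift [-0.0012, -0.0013, 0.0316] turn [0.2, 0.0, 0.2] rows 1.0
```

View pics/w5.png

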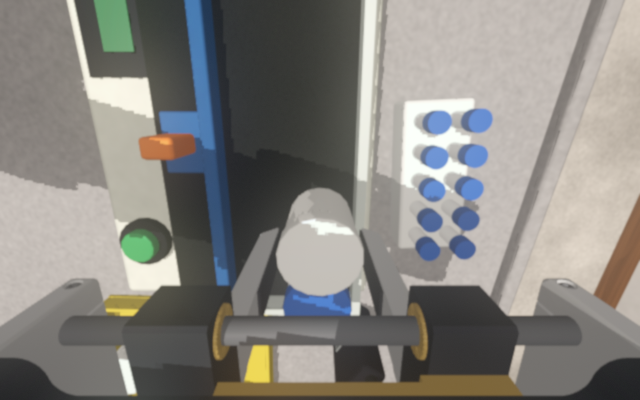

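D hangs in front of the fence at (320,250), with the blue lid standing behind it at (318,300). Lowering it.

Request:
{"method": "servo_tool", "body": {"commands": [0,-0.001,0.018,0,0,0,0.045,0,-0.001,0.029,0,0,0,0.045,0,-0.001,0.029,0,0,0,0.045,0,-0.001,0.029,0,0,0,0.045,0,-0.001,0.029,0,0,0,0.045]}}

```text
time: 50.45
tool_pos: [0.6818, -0.0641, 0.1355]
ee_rot: [-3.141, -0.0, 1.687]
wrist_force: [-0.4, 0.1, -6.7]
width: 0.0537
finger_force: 30.0
```

```bash
python3 - <<'E'
from h import *
o,T=state(); print(o["time"],T[:3,3].round(4),np.round(o["wrist_force"],2))
x,y=slot(1);go(x,y,.1355,Y)
E
```

```text
50.45 [ 0.6818 -0.0641  0.1355] [-0.35  0.06 -6.69]
shift [-0.0004, 0.0008, -0.0] turn [-0.0, -0.0, 0.1] rows 1.0
```

Request:
{"method": "servo_tool", "body": {"commands": [0,0,0.0015,0,0,0,0.045,0,0,0.0015,0,0,0,0.045,0,0,0.0015,0,0,0,0.045]}}

```text
time: 50.82
tool_pos: [0.6819, -0.064, 0.1349]
ee_rot: [3.141, 0.0, 1.687]
wrist_force: [-1.9, 0.7, -2.7]
width: 0.0535
finger_force: 30.0
```

Request:
{"method": "servo_tool", "body": {"commands": [0,0,0,0,0,0,0.066,0,0,0,0,0,0,0.066,0,0,-0.05,0,0,0,0.066,0,0,-0.1,0,0,0,0.066,0,0,-0.1,0,0,0,0.05]}}

```text
time: 51.45
tool_pos: [0.6844, -0.0644, 0.2424]
ee_rot: [3.128, 0.004, 1.687]
wrist_force: [-0.3, -1.2, -0.1]
width: 0.0592
finger_force: 0.0
```

```bash
python3 - <<'E'
from h import *
o,T=state(); print(o["time"],T[:3,3].round(4),np.round(o["wrist_force"],2))
U=go(.5635,-.016,.205,.115+np.pi); go(.5635,-.016,.124,.115+np.pi,U)
p=snapshot("top"); cv2.imwrite("pics/top4.png",cv2.resize(p["img"][100:330,120:510],None,fx=2.05,fy=2.05,interpolation=cv2.INTER_CUBIC))
E
```

```text
51.45 [ 0.6844 -0.0644  0.2424] [-0.27 -1.17 -0.12]
shift [0.0623, -0.115, 0.0356] turn [0.4, 0.8, -89.9] rows 9.0
shift [0.0, 0.0, 0.081] turn [0.0, 0.0, 0.0] rows 2.0
```

View pics/top4.png

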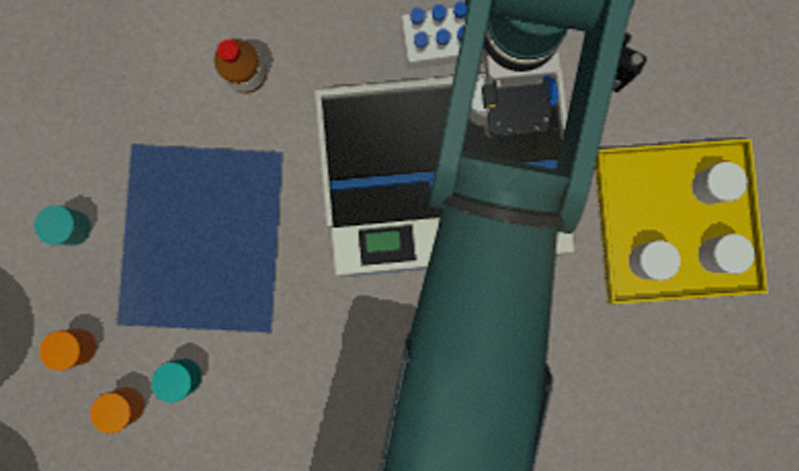

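The mat is empty, three white tubs stand in the tray, and the arm hides the shaker. Now to the fin.

Request:
{"method": "servo_tool", "body": {"commands": [0.062,-0.114,0.033,0,0,-90,0.05,0.062,-0.114,0.033,0,0,-90,0.05,0.062,-0.114,0.033,0,0,-90,0.05,0.062,-0.114,0.033,0,0,-90,0.05,0.062,-0.114,0.033,0,0,-90,0.05,0.062,-0.114,0.033,0,0,-90,0.05,0.062,-0.114,0.033,0,0,-90,0.05,0.062,-0.114,0.033,0,0,-90,0.05,0.062,-0.114,0.033,0,0,-90,0.05,0.062,-0.114,0.033,0,0,-90,0.05]}}

```text
time: 52.75
tool_pos: [0.5607, -0.0156, 0.1995]
ee_rot: [3.141, -0.003, -3.026]
wrist_force: [-0.7, 0.1, 0.0]
width: 0.05
finger_force: 0.0
```

Request:
{"method": "servo_tool", "body": {"commands": [0,0,0,0,0,0,0.05,0,0,0,0,0,0,0.05]}}

```text
time: 53.0
tool_pos: [0.5613, -0.0156, 0.201]
ee_rot: [3.141, -0.001, -3.026]
wrist_force: [-0.0, 0.2, -1.1]
width: 0.0502
finger_force: 0.0
```

```bash
python3 - <<'E'
from h import *
o,T=state(); print(o["time"],T[:3,3].round(4))
go(.5635,-.016,.124,.115+np.pi)
p=wrist(); cv2.imwrite("pics/w6.png",p["img"])
E
```

```text
53.0 [ 0.5613 -0.0156  0.201 ]
shift [-0.0022, -0.0006, 0.077] turn [0.0, -0.0, 0.1] rows 2.0
```

View pics/w6.png

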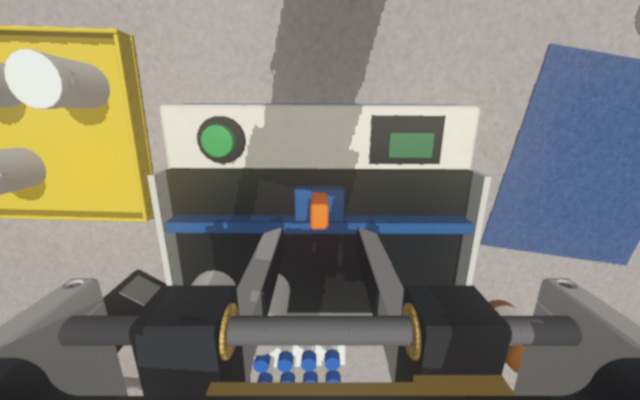

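The fin at (318,212) is centred between the jaws. Descending, pinching and sliding forward.

Request:
{"method": "servo_tool", "body": {"commands": [-0.002,0,0.05,0,0,0,0.05,-0.002,0,0.077,0,0,0,0.05,-0.002,0,0.077,0,0,0,0.05,-0.002,0,0.077,0,0,0,0.0,-0.002,0,0.077,0,0,0,0.0,-0.002,0,0.077,0,0,0,0.0,-0.002,0,0.077,0,0,0,0.0,-0.002,0,0.077,0,0,0,0.0,-0.002,0,0.077,0,0,0,0.0]}}

```text
time: 54.18
tool_pos: [0.564, -0.016, 0.1254]
ee_rot: [-3.14, 0.002, -3.026]
wrist_force: [-0.0, -2.4, 3.9]
width: 0.0158
finger_force: 30.0
```

Request:
{"method": "servo_tool", "body": {"commands": [-0.007,0,0,0,0,0,0.0,-0.014,0,0,0,0,0,0.0,-0.021,0,0,0,0,0,0.0,-0.028,0,0,0,0,0,0.0,-0.035,0,0,0,0,0,0.0,-0.041,0,0,0,0,0,0.0,-0.046,0,0,0,0,0,0.0,-0.05,0,0,0,0,0,0.0,-0.05,0,0,0,0,0,0.0]}}

```text
time: 55.3
tool_pos: [0.6143, -0.0103, 0.1254]
ee_rot: [-3.14, 0.002, -3.026]
wrist_force: [0.7, -4.1, 4.3]
width: 0.0159
finger_force: 30.0
```

Request:
{"method": "servo_tool", "body": {"commands": [-0.001,0,0,0,0,0,0.0,-0.002,0,0,0,0,0,0.0,-0.003,0,0,0,0,0,0.0,-0.004,0,0,0,0,0,0.0,-0.004,0,0,0,0,0,0.0]}}

```text
time: 55.92
tool_pos: [0.6178, -0.0099, 0.1254]
ee_rot: [-3.14, 0.001, -3.026]
wrist_force: [-0.7, -4.0, 4.9]
width: 0.016
finger_force: 30.0
```

Request:
{"method": "servo_tool", "body": {"commands": [-0.0005,0,0,0,0,0,0.0,-0.001,0,0,0,0,0,0.0,-0.0015,0,0,0,0,0,0.0,-0.002,0,0,0,0,0,0.0,-0.002,0,0,0,0,0,0.0]}}

```text
time: 56.55
tool_pos: [0.6187, -0.0098, 0.1253]
ee_rot: [-3.14, -0.001, -3.026]
wrist_force: [-3.3, -3.8, 7.2]
width: 0.0158
finger_force: 30.0
```

Request:
{"method": "servo_tool", "body": {"commands": [-0.0005,0,0,0,0,0,0.0,-0.001,0,0,0,0,0,0.0,-0.0015,0,0,0,0,0,0.0,-0.0015,0,0,0,0,0,0.0]}}

```text
time: 57.05
tool_pos: [0.6189, -0.0098, 0.1254]
ee_rot: [-3.14, -0.004, -3.026]
wrist_force: [-7.8, -3.8, 7.8]
width: 0.0156
finger_force: 30.0
```

Request:
{"method": "servo_tool", "body": {"commands": [-0.0005,0,0,0,0,0,0.0,-0.001,0,0,0,0,0,0.0,-0.001,0,0,0,0,0,0.0]}}

```text
time: 57.42
tool_pos: [0.6199, -0.0097, 0.1254]
ee_rot: [-3.14, -0.004, -3.026]
wrist_force: [-8.0, -4.3, 8.6]
width: 0.0158
finger_force: 30.0
```

Request:
{"method": "servo_tool", "body": {"commands": [-0.0005,0,0,0,0,0,0.0,-0.001,0,0,0,0,0,0.0,-0.0015,0,0,0,0,0,0.0,-0.002,0,0,0,0,0,0.0,-0.002,0,0,0,0,0,0.0]}}

```text
time: 58.05
tool_pos: [0.6219, -0.0095, 0.1254]
ee_rot: [-3.14, -0.004, -3.026]
wrist_force: [-7.9, -4.2, 9.0]
width: 0.0162
finger_force: 30.0
```

Request:
{"method": "servo_tool", "body": {"commands": [-0.0005,0,0,0,0,0,0.0,-0.001,0,0,0,0,0,0.0,-0.0015,0,0,0,0,0,0.0,-0.0015,0,0,0,0,0,0.0]}}

```text
time: 58.55
tool_pos: [0.6234, -0.0093, 0.1254]
ee_rot: [-3.14, -0.004, -3.026]
wrist_force: [-7.3, -3.9, 8.5]
width: 0.0163
finger_force: 30.0
```

Request:
{"method": "servo_tool", "body": {"commands": [-0.0005,0,0,0,0,0,0.0,-0.001,0,0,0,0,0,0.0,-0.001,0,0,0,0,0,0.0]}}

```text
time: 58.92
tool_pos: [0.6244, -0.0092, 0.1254]
ee_rot: [-3.14, -0.004, -3.026]
wrist_force: [-8.0, -5.0, 8.4]
width: 0.0159
finger_force: 30.0
```

Request:
{"method": "servo_tool", "body": {"commands": [-0.0005,0,0,0,0,0,0.0,-0.0005,0,0,0,0,0,0.0]}}

```text
time: 59.18
tool_pos: [0.6248, -0.0091, 0.1254]
ee_rot: [-3.14, -0.004, -3.026]
wrist_force: [-8.0, -3.5, 8.7]
width: 0.0161
finger_force: 30.0
```

Request:
{"method": "servo_tool", "body": {"commands": [-0.0005,0,0,0,0,0,0.0,-0.001,0,0,0,0,0,0.0,-0.001,0,0,0,0,0,0.0]}}

```text
time: 59.55
tool_pos: [0.6248, -0.0091, 0.1253]
ee_rot: [-3.14, -0.007, -3.026]
wrist_force: [-10.1, -4.4, 8.8]
width: 0.0158
finger_force: 30.0
```

Request:
{"method": "servo_tool", "body": {"commands": [-0.0005,0,0,0,0,0,0.0,-0.001,0,0,0,0,0,0.0,-0.001,0,0,0,0,0,0.0]}}

```text
time: 59.92
tool_pos: [0.625, -0.0091, 0.1253]
ee_rot: [-3.14, -0.009, -3.026]
wrist_force: [-11.8, -4.8, 11.1]
width: 0.0158
finger_force: 30.0
```

Request:
{"method": "servo_tool", "body": {"commands": [-0.0005,0,0,0,0,0,0.0,-0.001,0,0,0,0,0,0.0,-0.0015,0,0,0,0,0,0.0,-0.002,0,0,0,0,0,0.0,-0.002,0,0,0,0,0,0.0]}}

```text
time: 60.55
tool_pos: [0.6252, -0.0091, 0.1253]
ee_rot: [-3.14, -0.013, -3.026]
wrist_force: [-16.0, -4.7, 13.0]
width: 0.0158
finger_force: 30.0
```

```bash
python3 - <<'E'
from h import *
o,T=state(); print(o["time"],T[:3,3].round(4),np.round(o["wrist_force"],2), (np.array(T[:2,3])-[.5635,-.0161])@[.9934,.1147])
p=wrist(); cv2.imwrite("pics/w7.png",cv2.resize(p["img"][180:320,130:480],None,fx=2.2,fy=2.2,interpolation=cv2.INTER_CUBIC))
E
```

```text
60.55 [ 0.6252 -0.0091  0.1253] [-16.02  -4.74  12.97] 0.06213538164159531
```

View pics/w7.png

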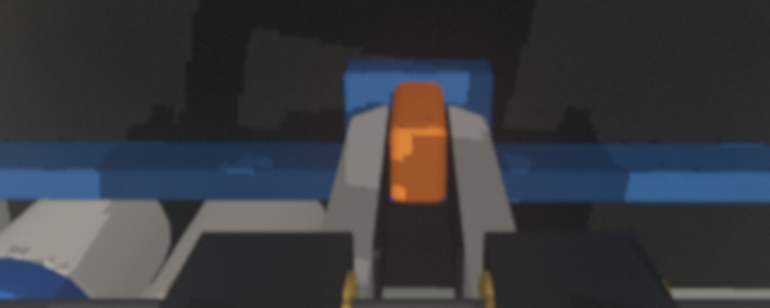

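The bar presses against both tubs (their sides show at (100,235) and (260,215) in the crop) and stalls at 16 N with a value of about 0.062, so the row is snug. Releasing the fin and lifting.

Request:
{"method": "servo_tool", "body": {"commands": [0.003,0,0,0,0,0,0.03,0.004,0,0,0,0,0,0.04,0.004,0,0,0,0,0,0.04,0.004,0,-0.05,0,0,0,0.04,0.004,0,-0.09,0,0,0,0.0,0.004,0,-0.09,0,0,0,0.0]}}

```text
time: 61.35
tool_pos: [0.6288, -0.0078, 0.2191]
ee_rot: [-3.14, 0.009, -3.025]
wrist_force: [0.1, 0.5, -0.2]
width: 0.0228
finger_force: 0.0
```

```bash
cat > btn.py <<'E'
from h import *
def tri(a,b):
    o1,d1=a;o2,d2=b;d1=d1/np.linalg.norm(d1);d2=d2/np.linalg.norm(d2)
    k=np.linalg.lstsq(np.c_[d1,-d2],o2-o1,rcond=None)[0];A=o1+k[0]*d1;B=o2+k[1]*d2;return (A+B)/2,np.linalg.norm(A-B)
def green(p,near):
    h=cv2.cvtColor(p["img"],cv2.COLOR_BGR2HSV); m=(h[...,0]>50)&(h[...,0]<75)&(h[...,1]>110)&(h[...,2]>60)
    n,l,s,c=cv2.connectedComponentsWithStats(m.astype(np.uint8)); i=1+np.argmin(np.linalg.norm(c[1:]-near,axis=1)-(s[1:,4]>80)*1000); return c[i],s[i].tolist()
w=wrist(); a,sa=green(w,proj(w,[.514,-.122,.081])); o,T=state(); print(o["time"],T[:3,3].round(4),np.round(o["wrist_force"],2),a,sa)
q=snapshot("scene"); b,sb=green(q,proj(q,[.514,-.122,.081])); print(b,sb)
t=snapshot("top"); c,sc=green(t,proj(t,[.514,-.122,.081])); print(c,sc)
print(tri(ray(w,*a),ray(q,*b)),tri(ray(t,*c),ray(q,*b)),tri(ray(w,*a),ray(t,*c)),atz(w,*a,.081),atz(t,*c,.081))
E
python3 btn.py; python3 -c "
from h import *
go(.514,-.123,.14,.115+np.pi)"
```

```text
shift [0.1265, -0.1011, 0.0755] turn [-0.0, 0.2, 0.1] rows 3.0Traceback (most recent call last):
  File "btn.py", line 8, in <module>
    w=wrist(); a,sa=green(w,proj(w,[.514,-.122,.081])); o,T=state(); print(o["time"],T[:3,3].round(4),np.round(o["wrist_force"],2),a,sa)
                    ~~~~~^^^^^^^^^^^^^^^^^^^^^^^^^^^^^
  File "btn.py", line 7, in green
    n,l,s,c=cv2.connectedComponentsWithStats(m.astype(np.uint8)); i=1+np.argmin(np.linalg.norm(c[1:]-near,axis=1)-(s[1:,4]>80)*1000); return c[i],s[i].tolist()
                                                                      ~~~~~~~~~^^^^^^^^^^^^^^^^^^^^^^^^^^^^^^^^^^^^^^^^^^^^^^^^^^^^^
    return _wrapfunc(a, 'argmin', axis=axis, out=out, **kwds)
    return bound(*args, **kwds)
ValueError: attempt to get argmin of an empty sequence
```

Request:
{"method": "servo_tool", "body": {"commands": [0.1,-0.095,0.01,0,0,0,0.0,0.1,-0.095,0.01,0,0,0,0.0,0.1,-0.095,0.01,0,0,0,0.0,0.1,-0.095,0.01,0,0,0,0.0,0.1,-0.095,0.01,0,0,0,0.0]}}

```text
time: 62.02
tool_pos: [0.539, -0.1129, 0.2038]
ee_rot: [3.14, -0.0, -3.024]
wrist_force: [0.5, -1.0, -0.4]
width: 0.0005
finger_force: 0.0
```

```bash
sed -i 's/>110)&(h\[...,2\]>60)/>70)\&(h[...,2]>40)/; s/>80)\*1000/>25)*1000/' btn.py; python3 btn.py; python3 -c "
from h import *
go(.514,-.123,.125,.115+np.pi)
p=snapshot('wrist');cv2.imwrite('pics/w8.png',p['img'])"
```

```text
62.075 [ 0.5391 -0.1128  0.2039] [-0.25 -0.06  0.69] [313.38666667 173.312     ] [298, 158, 31, 31, 750]
[278.44 214.06] [274, 211, 9, 7, 50]
[306.31707317 217.43902439] [298, 212, 18, 11, 164]
(array([ 0.51641974, -0.12073429,  0.08377932]), np.float64(0.0010342251815912285)) (array([ 0.5054849 , -0.02418127,  0.08473302]), np.float64(0.19328273973037127)) (array([ 0.47144324, -0.02853215,  0.355226  ]), np.float64(0.18905841200544896)) [ 0.51705058 -0.12123956  0.081     ] [0.4963477  0.07212437 0.081     ]
shift [0.026, -0.007, 0.0792] turn [0.0, 0.0, 0.2] rows 2.0
```

View pics/w8.png

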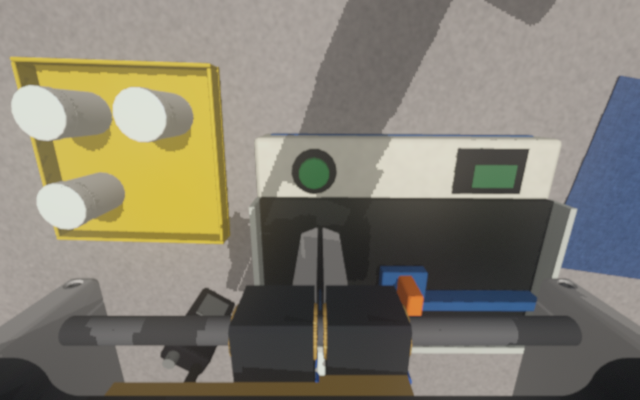

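The wrist view shows the green button at (313,173), triangulated at (0.5165, -0.121, 0.083). The bar is still at the row, with its fin at (410,295), and three tubs stand in the tray. Now I press the button.

Request:
{"method": "servo_tool", "body": {"commands": [0.0235,-0.0055,0.05,0,0,0,0.0,0.0235,-0.0055,0.094,0,0,0,0.0,0.0235,-0.0055,0.094,0,0,0,0.0,0.0235,-0.0055,0.094,0,0,0,0.0]}}

```text
time: 62.72
tool_pos: [0.5169, -0.1222, 0.1122]
ee_rot: [-3.141, 0.002, -3.024]
wrist_force: [1.2, 0.4, 0.1]
width: 0.0009
finger_force: 0.0
```

Request:
{"method": "servo_tool", "body": {"commands": [0,0,0.004,0,0,0,0.0,0,0,0.008,0,0,0,0.0,0,0,0.012,0,0,0,0.0,0,0,0.016,0,0,0,0.0,0,0,0.018,0,0,0,0.0,0,0,0.018,0,0,0,0.0]}}

```text
time: 63.48
tool_pos: [0.5164, -0.1224, 0.0952]
ee_rot: [-3.14, 0.003, -3.025]
wrist_force: [-3.0, -0.0, 11.2]
width: 0.0003
finger_force: 5.5
```

Request:
{"method": "servo_tool", "body": {"commands": [0,0,0.002,0,0,0,0.0,0,0,0.004,0,0,0,0.0,0,0,0.004,0,0,0,0.0]}}

```text
time: 63.85
tool_pos: [0.5165, -0.1224, 0.0948]
ee_rot: [-3.14, 0.004, -3.025]
wrist_force: [-8.1, 3.0, 25.6]
width: 0.0003
finger_force: 12.5
```

Request:
{"method": "servo_tool", "body": {"commands": [0,0,-0.006,0,0,0,0.0,0,0,-0.012,0,0,0,0.0,0,0,-0.012,0,0,0,0.0,0,0,-0.012,0,0,0,0.0]}}

```text
time: 64.35
tool_pos: [0.5158, -0.1223, 0.1]
ee_rot: [-3.141, 0.0, -3.025]
wrist_force: [2.6, -0.3, 3.0]
width: 0.0
finger_force: 1.0
```

Request:
{"method": "servo_tool", "body": {"commands": [0,0,0.002,0,0,0,0.0,0,0,0.002,0,0,0,0.0,0,0,0.002,0,0,0,0.0]}}

```text
time: 64.72
tool_pos: [0.5158, -0.1223, 0.0985]
ee_rot: [-3.141, 0.001, -3.025]
wrist_force: [2.0, -0.4, 2.9]
width: 0.0007
finger_force: 1.5
```

Request:
{"method": "servo_tool", "body": {"commands": [0,0,0.002,0,0,0,0.0,0,0,0.002,0,0,0,0.0,0,0,0.002,0,0,0,0.0]}}

```text
time: 65.1
tool_pos: [0.5158, -0.1223, 0.0967]
ee_rot: [-3.141, 0.001, -3.025]
wrist_force: [1.0, -0.3, 3.8]
width: 0.0006
finger_force: 2.0
```

Request:
{"method": "servo_tool", "body": {"commands": [0,0,0.002,0,0,0,0.0,0,0,0.002,0,0,0,0.0,0,0,0.002,0,0,0,0.0]}}

```text
time: 65.47
tool_pos: [0.5158, -0.1223, 0.0952]
ee_rot: [-3.141, 0.001, -3.025]
wrist_force: [1.5, -0.3, 6.8]
width: 0.0005
finger_force: 3.5
```

Request:
{"method": "servo_tool", "body": {"commands": [0,0,0.002,0,0,0,0.0,0,0,0.002,0,0,0,0.0,0,0,0.002,0,0,0,0.0]}}

```text
time: 65.85
tool_pos: [0.5159, -0.1223, 0.0951]
ee_rot: [-3.141, 0.002, -3.025]
wrist_force: [-1.2, 0.1, 13.6]
width: 0.0005
finger_force: 7.0
```

The force rises like a spring (3 to 5 N over about 5-6 mm) and then hits a hard stop, so the button was fully pressed. Retreating.

Request:
{"method": "servo_tool", "body": {"commands": [0,0,-0.05,0,0,0,0.0,0,0,-0.11,0,0,0,0.0,0,0,-0.16,0,0,0,0.0,0.06,0,-0.16,0,0,0,0.0,0.12,0,-0.16,0,0,0,0.0,0.15,0,-0.16,0,0,0,0.0,0.15,0,-0.16,0,0,0,0.0,0.15,0,-0.16,0,0,0,0.0]}}

```text
time: 66.85
tool_pos: [0.3666, -0.1393, 0.2514]
ee_rot: [3.14, -0.001, -3.025]
wrist_force: [0.3, -0.7, 0.5]
width: 0.0004
finger_force: 0.0
```

```bash
python3 - <<'E'
from h import *
o,T=state(); print(o["time"],T[:3,3].round(3),np.round(o["wrist_force"],1))
for n in("top","scene"):
    p=snapshot(n)
    for t in("reference","tub_1"): print(n,t,[(l[0],l[1],l[2][1:]) for l in lids(p,t,.15)] if n=="top" else [(round(float(d["conf"]),2),np.round(d["box"]).tolist()) for d in spotter.trace(t,p)])
    for nm,X in(("slot0",(*sh(.058,-.122),.15)),("slot1",(*sh(.058,-.061),.15)),("tray",(*tr(-.05,-.05),.075)),("tray",(*tr(-.05,.05),.075)),("tray",(*tr(.05,-.05),.075))): print(nm,proj(p,X).round(0))
    h=p["img"]; 
p=wrist(); c=spotter.trace("clamp_handle",p)
h=cv2.cvtColor(p["img"],cv2.COLOR_BGR2HSV); m=(h[...,0]<14)&(h[...,1]>170)&(h[...,2]>90)
n,l,s,cc=cv2.connectedComponentsWithStats(m.astype(np.uint8)); print([(s[i].tolist(),cc[i].round(0)) for i in range(1,n) if s[i,4]>30],"fin expected",proj(p,(*sh(.0015,0),.138)).round(0))
E
```

```text
66.85 [ 0.367 -0.139  0.251] [ 0.3 -0.7  0.5]
top reference [(0.95, [381.0, 144.0], [195, 139])]
top tub_1 [(0.98, [474.0, 223.0], [14, 182]), (0.87, [205.0, 285.0], [194, 138]), (0.86, [439.0, 226.0], [13, 182]), (0.86, [151.0, 210.0], [163, 128]), (0.83, [177.0, 299.0], [227, 174]), (0.77, [471.0, 189.0], [14, 182]), (0.57, [153.0, 269.0], [236, 174])]
slot0 [382. 142.]
slot1 [359. 144.]
tray [477. 223.]
tray [441. 226.]
tray [474. 188.]
scene reference [(0.7, [265.0, 221.0, 19.0, 30.0]), (0.64, [393.0, 240.0, 18.0, 37.0])]
scene tub_1 [(0.85, [191.0, 231.0, 13.0, 20.0]), (0.69, [284.0, 224.0, 20.0, 21.0]), (0.58, [220.0, 208.0, 17.0, 24.0]), (0.58, [439.0, 183.0, 11.0, 23.0]), (0.57, [416.0, 176.0, 13.0, 21.0]), (0.54, [452.0, 208.0, 18.0, 23.0]), (0.53, [268.0, 226.0, 17.0, 23.0]), (0.52, [192.0, 213.0, 18.0, 20.0]), (0.52, [393.0, 180.0, 17.0, 23.0])]
slot0 [273. 229.]
slot1 [293. 227.]
tray [199. 214.]
tray [228. 212.]
tray [195. 231.]
[] fin expected [394. 394.]
```

```bash
python3 -c "
from bench import close_job
print(close_job())"
```

```text
the job is handed in; nothing more can be done
None
```

The job is handed in: the reference and the one heavier tub (about 560 g) are clamped snug on the shaker, the three lighter tubs (about 170, 190 and 320 g) stand in the tray, and the start button was pressed fully; no verdict came back.

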